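Clamp the re-glued rubber mount in the bench trigger clamp

TASK

The square rubber mount has just had its steel end plates glued back on: set it centred on the narrow bar of the bench clamp, between the sprung pad and the tail jaw with its steel ends facing them, and let go of it. Then pump the clamp's trigger, moving the pad by nothing but the trigger, until the pad presses the mount firmly against the tail jaw, its spring clearly giving, but well short of driving the pad home into its cup, which would crush the joint. Finish while still holding the trigger squeezed, and leave everything else on the bench where it is.

Things in the scene. Friction and masses are not known exactly. Their poses are not given: they have to be found in the camera images.
- mount: The work: a square sandwich rubber mount, 40 x 60 x 40 mm (its x, y, z), 0.2-0.35 kg: a black rubber block 38 mm wide with a 5 mm steel plate on each end of its long y axis. Origin: centre of its underside. Starts lying on the bench, long axis level; the same either way round.
- clamp: One-hand bar clamp bolted to the bench, grey steel. Origin: on the bench under its bar; y points along the bar from the trigger head to the tail jaw, z up. The flat bar (20 mm wide in x, top 45 mm above the bench, y from -175 to +125 mm) carries the work. The head (42 mm wide, y -165 to -75, up to z 116) holds a push rod at z 65 and, standing up out of it, the fixed handle and in front of it the trigger. At rest the pad faces +y at y = -10.
- tail_jaw: Steel tail jaw fixed somewhere on the bar, square to it, axes as the clamp's. Origin: under its pressing face, at bench level; the face is 44 mm wide, z 46 to 92 mm, and looks along -y to the pad. It stands 72 to 96 mm from the clamp's origin along y.
- handle_grip (a point): On the black fixed handle, at the middle of its thickness, 157 mm above the bench. The handle is upright, 24 mm wide in the clamp's x and 14 mm thick in y, its top 182 mm above the bench.
- trigger_grip (a point): On the front (+y) face of the grey trigger, about 50 mm above its pivot (pivot 107 mm above the bench, at y -110); moves with it. The trigger is 20 mm wide in x, 10 mm thick, its top about 178 mm up. Over handle and trigger together it measures about 50 mm in y at this height at rest and about 30 mm fully squeezed.
- trigger (a joint): Trigger angle, rad: 0 at rest, 0.40 at its stop, growing as it is squeezed toward the handle (its top goes to the clamp's -y). A spring returns it when let go. Each full squeeze pushes the rod about 8 mm along +y and a pawl holds it there (teeth 4 mm apart; 1 to 2 mm slip back on release); the trigger must go nearly all the way back to catch the next teeth. Squeezing takes 3 N at rest to 7 N at the stop at trigger_grip when idle, up to about 19 N when the pad is well loaded.
- jaw (a joint): Push-rod travel, m: 0 as found, at most 0.070; grows toward the tail jaw.
- pad (a joint): How far the sprung pad has been pushed back into its cup on the rod, m: 0 free, 0.022 home. It presses with 2.4 N at first touch plus 1.2 N per mm.
- pad_face (a point): Centre of the pad's rubber face (34 x 34 mm, 65 mm above the bench), looking along the clamp's +y.
- bobbin: Bystander: round rubber bobbin mount, 40 mm across, 35 mm tall. Origin: underside.
- glue: Bystander: white glue bottle, 44 mm across, 85 mm tall. Origin: underside.
- filter_can: Bystander: dark oil-filter can, 72 mm across, 80 mm tall. Origin: underside.
- carton: Bystander: dark blue carton, 75 x 110 x 55 mm. Origin: underside.
- tape: Bystander: roll of brown parcel tape lying flat, 90 mm across, 45 mm tall. Origin: underside.
- hub_spacer: Bystander: dark steel hub spacer disc, 68 mm across, 26 mm tall. Origin: underside.
- spanner: Bystander: steel spanner, 180 mm long. Origin: underside.

How it is judged:
By the outcome, as a careful person would: the job done as asked, in the order asked, and still so for the second after the job is handed in, while the arm keeps its last pose, push and grip.
It also fails if it takes over 67 s, if anything falls off the work surface, if the arm or the gripper's body presses on something with over 40 N, if the wrist force passes 120 N, or if a joint passes its speed limit or range.

ROBOT

A 6-joint arm with a two-finger parallel gripper is mounted at the origin on the work surface. World frame = base frame: x ahead of the robot, y to its left, z up, the work surface at z = 0. Lengths are in mm, angles in rad, forces in N, time in s.
With the tool pointing down it reaches from about 275 to 825 mm from the base axis. Payload 5.2 kg.
Tool frame: the origin (TCP) lies on the mounting face of the last link; the fingertips stand 186 mm ahead of it and the grasp point (between the pads) lies 167 mm ahead of it; x points along the fingers, y is the direction in which the jaws open and shut, and the axes are right-handed (so a half turn about x gives the same grasp; the last joint's range is limited). The gripper opens to 93 mm and grips with 3 to 60 N. Pads are 15 mm wide; open, the fingers measure 128 mm over their backs; the gripper's body (75 mm by 188 mm) begins 65 mm behind the grasp point.
Start: joints at [-1.306, 0.259, 1.535, -0, 1.348, -0.203], TCP at [248.029, -490.905, 404.753] pointing down, gripper open.
Joint ranges: [-3.14, 3.14], [-0.91, 2.08], [0.19, 2.58], [-1.22, 4.36], [0.22, 2.71], [-3.12, 3.12]. Speed limits (rad/s): [2.57, 2.57, 3.14, 3.14, 3.14, 3.14].

INTERFACE

Orientations are given as a 3x3 rotation matrix whose columns are the frame's x, y, z axes.
In Python, from station import bot gives the robot as it stands.
- The arm moves only by the tool drive_tool, never from a script. Its argument "steps" is a list of rows, each a list of 7 numbers: the turn, a rotation vector about the world's x, y, z in rad, then the shift along the world's x, y, z in m, then the closure in counts, from 0 (fully open) to 255 (shut). In form: [[ax, ay, az, dx, dy, dz, gripper], ...]. A call has exactly 8 rows; each row shifts and turns the commanded pose from where the row before left it; what a row does not reach is not made up. A row lasts 1/8 s, in which the tool goes at most 62.5 mm and 10.7 degrees, less where a joint would pass 70% of its speed; a pose out of reach is approached as far as the arm can. A call is refused whole if a number of a shift passes 0.0625 or a number of a turn 0.188, either way. A call with a gripper value outside its range is refused whole. The fingers move at their own pace and stop on an object; "grip_force" is the grip in N (left out, the last holds). Time passes only in rows, so rows that do not move let the fingers close, or fill a call up. It gives the time, the measured TCP pose, the force and the opening at its end, in the units of the state.
- bot.sense(): the state, without advancing time (a new reading comes with each control period).
- bot.read_camera(name): name is "scene" or "side" or "wrist"; returns the picture (480x640x3 uint8, red, green, blue); there is no depth.
- bot.calibration(name): a dict with "fx", "fy", "cx", "cy" (pixels), "dist" ([k1, k2, p1, p2, k3] as OpenCV has them; the pictures are not rectified), "T" (4x4, takes a point from camera to world coordinates). Camera axes: x right, y down, z forward; pixel columns grow to the right and rows downward; lengths in mm; the calibration is good to about 2 mm. A picture is of the moment at which its call begins: read the wrist's pose just before it. calibration takes no time and is no camera call; for the wrist camera it gives the pose at the moment of the call.
- bot.close_job(): hands the job in, once; it reports no verdict.
Trained networks look in the newest picture that a camera, given by its name, has taken for a name from the list of things; names that differ only in an ending like _2 or _b are one class to them, and where a whole thing is asked for, a point or a joint stands for the part that bears it (a point fixed in the world has none). Each returns a list of dicts, best first, with "confidence" (0 to 1); they miss things now and then, are a little off and sometimes report something else, mostly with a low value. They report only what shows in the picture. A call takes as long as a camera call.
- bot.regions_of(name, camera): "region" (480x640 bool, what is visible of it) and "location" ([column, row] in pixels, amid what is visible of it).
- bot.spot_point(name, camera): "location" ([column, row] in pixels: a listed point, or the origin of a listed thing).
The state is a dict: "time": time; "joint_positions": joint angles; "joint_velocities": joint speeds; "joint_efforts": joint torques, N m; "eef_pos": TCP position; "tcp_rot": TCP orientation; "wrist_force": force on the tool from outside, world axes, zero at the start; "torque": the same for the moment, N m; "gripper_width": opening from 0.0 (shut) to 1.0 (fully open).
Only numpy, scipy, OpenCV 4.12 (cv2) and the standard library are available. Lean on these libraries where they do the work, as an engineer would, in place of code of your own. Each camera call takes 0.05 s, during which the arm holds its last target.

## Working session

There is one attempt and no reset: what is moved stays moved. The work goes in short steps, Python scripts to look and compute and a tool call to move; the robot and the scene stay as the last step left them, time stands still between calls to the robot, and variables do not carry over. Pictures are saved under pics/ and viewed, and the job is handed in when it is done.

Besides the shell and the picture viewer there is one more tool, called after "Request:" as name(argument=value, ...) on one line, values as JSON. drive_tool: Moves the arm, as the interface text tells. Its arguments: {"type":"object","properties":{"steps":{"type":"array"},"grip_force":{"type":"number"}},"required":["steps"]}

```bash
ls; mkdir -p pics; cat > h.py <<'E'
import numpy as np, cv2
from station import bot
def pix2ray(c,uv):
    K=np.array([[c['fx'],0,c['cx']],[0,c['fy'],c['cy']],[0,0,1.]])
    p=cv2.undistortPoints(np.array([[uv]],float),K,np.array(c['dist'],float))[0,0]
    T=np.array(c['T']); d=T[:3,:3]@np.array([p[0],p[1],1.]); return T[:3,3],d/np.linalg.norm(d)
def atz(c,uv,z):
    o,d=pix2ray(c,uv); return o+d*(z-o[2])/d[2]
def proj(c,P):
    K=np.array([[c['fx'],0,c['cx']],[0,c['fy'],c['cy']],[0,0,1.]]);T=np.linalg.inv(np.array(c['T']))
    r,_=cv2.Rodrigues(T[:3,:3]); return cv2.projectPoints(np.array(P,float).reshape(-1,1,3),r,T[:3,3],K,np.array(c['dist'],float))[0][:,0]
def tri(rays):
    A=np.zeros((3,3));b=np.zeros(3)
    for o,d in rays:
        M=np.eye(3)-np.outer(d,d);A+=M;b+=M@o
    return np.linalg.solve(A,b)
def snap(name,f):
    im=bot.read_camera(name); cv2.imwrite('pics/'+f,im[:,:,::-1]); return im
E
python3 - <<'E'
from h import *
np.set_printoptions(precision=3,suppress=True)
s=bot.sense(); print(s)
for n in ['scene','side','wrist']:
    c=bot.calibration(n); snap(n,n+'0.png'); print(n,c)
print(bot.sense()['time'])
E
```

```text
pics
{'time': 0.0, 'joint_positions': array([-1.306,  0.259,  1.536, -0.   ,  1.348, -0.203]), 'joint_velocities': array([-0.   ,  0.002, -0.001, -0.   ,  0.   , -0.001]), 'joint_efforts': array([  0.001, -43.73 , -28.4  ,   0.072,   0.041,  -0.   ]), 'eef_pos': array([ 247.969, -490.686,  403.92 ]), 'tcp_rot': array([[-0.   ,  0.451, -0.893],
       [ 0.002, -0.893, -0.451],
       [-1.   , -0.002, -0.   ]]), 'wrist_force': array([ 0.424, -0.408,  0.513]), 'torque': array([-0.009,  0.013,  0.024]), 'gripper_width': 0.999239135244143}
scene {'fx': 539.2696778109702, 'fy': 539.2696778109702, 'cx': 321.5135398311354, 'cy': 238.46611086833062, 'dist': array([-0.018,  0.   ,  0.   ,  0.   ,  0.   ]), 'T': array([[   0.087,    0.683,   -0.725, 1319.561],
       [   0.996,   -0.053,    0.07 ,  -85.838],
       [   0.009,   -0.729,   -0.685,  842.209],
       [   0.   ,    0.   ,    0.   ,    1.   ]])}
side {'fx': 589.8264151251922, 'fy': 589.8264151251922, 'cx': 317.2340585102223, 'cy': 236.75629216855725, 'dist': array([0.064, 0.   , 0.   , 0.   , 0.   ]), 'T': array([[  -0.877,   -0.373,    0.303,  172.465],
       [  -0.481,    0.676,   -0.559,  649.173],
       [   0.004,   -0.636,   -0.772, 1085.014],
       [   0.   ,    0.   ,    0.   ,    1.   ]])}
wrist {'fx': 388.8345680333157, 'fy': 388.8345680333157, 'cx': 317.56637909374535, 'cy': 235.67385950299675, 'dist': array([-0.087,  0.   ,  0.   ,  0.   ,  0.   ]), 'T': array([[   0.451,   -0.861,   -0.235,  312.641],
       [  -0.893,   -0.435,   -0.118, -457.229],
       [  -0.001,    0.263,   -0.965,  385.245],
       [   0.   ,    0.   ,    0.   ,    1.   ]])}
0.15
```

View pics/scene0.png

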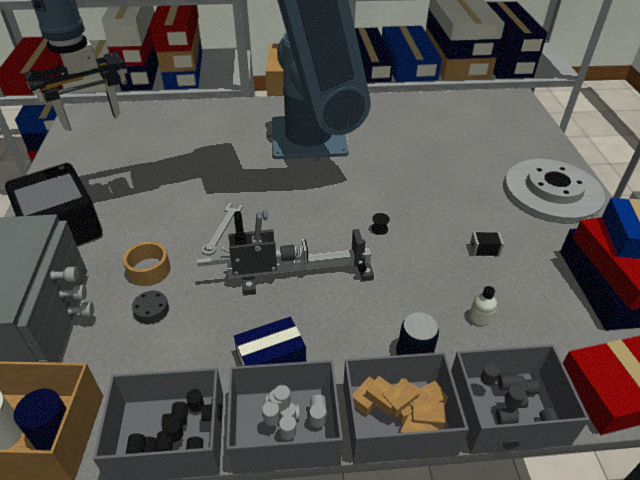

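View pics/side0.png

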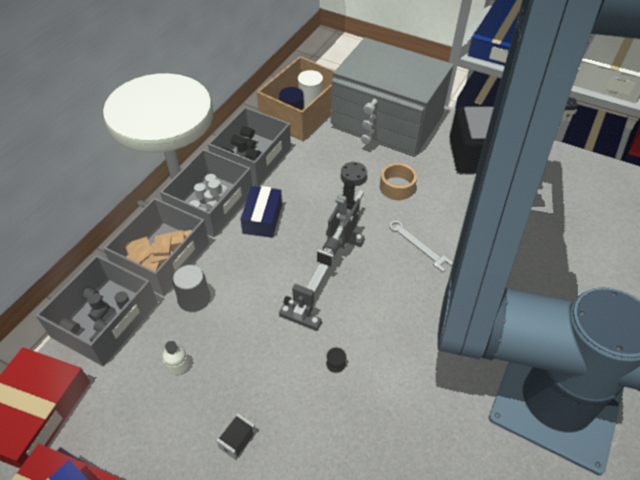

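View pics/wrist0.png

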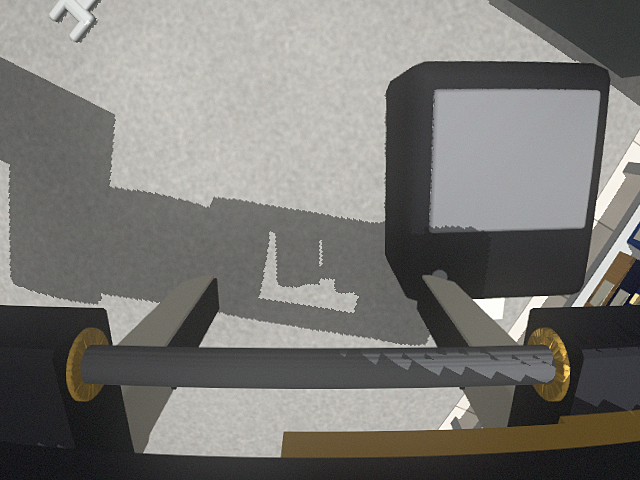

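The scene view shows the mount at about (486,244). The clamp head is at about (252,250), the tail jaw at about (360,255), the handle near (239,225) and the trigger near (262,222). In the side view the mount is at about (237,435). Next I'll locate them.

```bash
cat > m1.py <<'E'
from h import *
np.set_printoptions(precision=1,suppress=True)
C={n:bot.calibration(n) for n in ['scene','side']}
bot.read_camera('scene');bot.read_camera('side')
for nm in ['mount','clamp','tail_jaw','pad_face','handle_grip','trigger_grip','glue','filter_can','bobbin']:
    r=[]
    for n in C:
        L=bot.spot_point(nm,n)
        print(nm,n,[(np.round(l['location']),round(l['confidence'],2)) for l in L[:2]])
        if L: r.append(pix2ray(C[n],L[0]['location'])); print('   z0:',atz(C[n],L[0]['location'],0))
    if len(r)==2: print('   tri',tri(r))
for n in C:
    L=bot.regions_of('mount',n); np.save('mreg_%s.npy'%n,L[0]['region']); print(L[0]['location'],L[0]['region'].sum())
for n,(u,v) in {'scene':(486,244),'side':(237,435)}.items():
    im=bot.read_camera(n)[:,:,::-1][max(v-45,0):v+45,u-60:u+60]
    cv2.imwrite('pics/m_%s.png'%n,cv2.resize(im,None,fx=6,fy=6,interpolation=cv2.INTER_CUBIC))
for n,(u,v) in {'scene':(290,250),'side':(325,245)}.items():
    im=bot.read_camera(n)[:,:,::-1][max(v-90,0):v+90,u-110:u+110]
    cv2.imwrite('pics/c_%s.png'%n,cv2.resize(im,None,fx=3.5,fy=3.3,interpolation=cv2.INTER_CUBIC))
E
python3 m1.py
```

```text
mount scene [(array([482., 249.]), 0.96), (array([413., 352.]), 0.64)]
   z0: [489.2 357.7   0. ]
mount side [(array([236., 440.]), 0.65)]
   z0: [495.1 362.1   0. ]
   tri [492.9 359.6   1.7]
clamp scene [(array([311., 272.]), 0.75)]
   z0: [530.3 -32.3   0. ]
clamp side [(array([320., 280.]), 0.66)]
   z0: [532.1 -29.7   0. ]
   tri [531.6 -31.1   0.1]
tail_jaw scene [(array([355., 267.]), 0.96)]
   z0: [522.8  64.2   0. ]
tail_jaw side []
pad_face scene [(array([310., 251.]), 0.64)]
   z0: [465.5 -28.3   0. ]
pad_face side [(array([322., 258.]), 0.74)]
   z0: [557.4 -85.4   0. ]
   tri [533.6 -35.3  69.5]
handle_grip scene [(array([234., 222.]), 0.61)]
   z0: [ 356.3 -200.7    0. ]
handle_grip side [(array([348., 193.]), 0.94)]
   z0: [ 599.3 -300.8    0. ]
   tri [ 537.9 -174.4  153.4]
trigger_grip scene [(array([259., 220.]), 0.63)]
   z0: [ 351.2 -142.1    0. ]
trigger_grip side [(array([342., 203.]), 0.68)]
   z0: [ 597.  -260.3    0. ]
   tri [ 534.8 -130.   158.1]
glue scene [(array([479., 319.]), 0.75)]
   z0: [682.4 289.7   0. ]
glue side [(array([182., 367.]), 0.73)]
   z0: [672.4 291.7   0. ]
   tri [676.4 291.1  -6.6]
filter_can scene [(array([413., 353.]), 0.87)]
   z0: [751.7 143.1   0. ]
filter_can side [(array([264., 219.]), 0.22)]
   z0: [ 739.3 -122.9    0. ]
   tri [739.8  43.1 100.5]
bobbin scene [(array([378., 228.]), 0.54)]
   z0: [402.1 134.4  -0. ]
bobbin side [(array([335., 366.]), 0.55), (array([320., 264.]), 0.32)]
   z0: [405.7 142.    0. ]
   tri [404.3 137.7  -0.9]
[484.9, 246.6] 721
[236.2, 434.3] 939
```

View pics/m_scene.png

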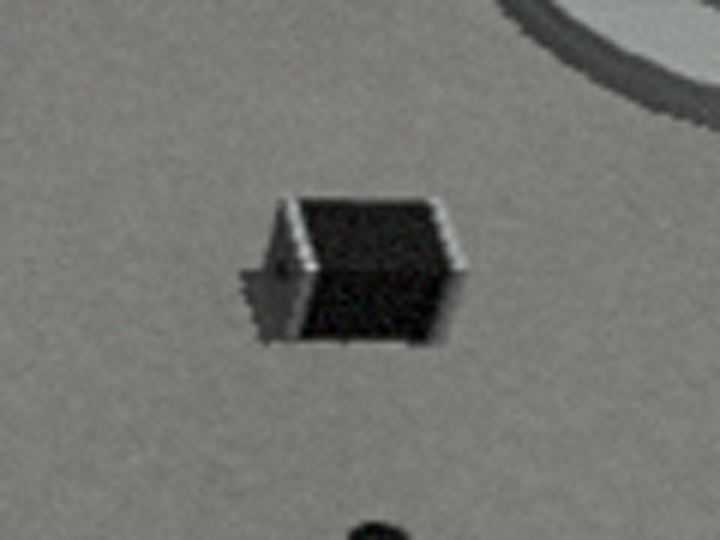

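View pics/m_side.png

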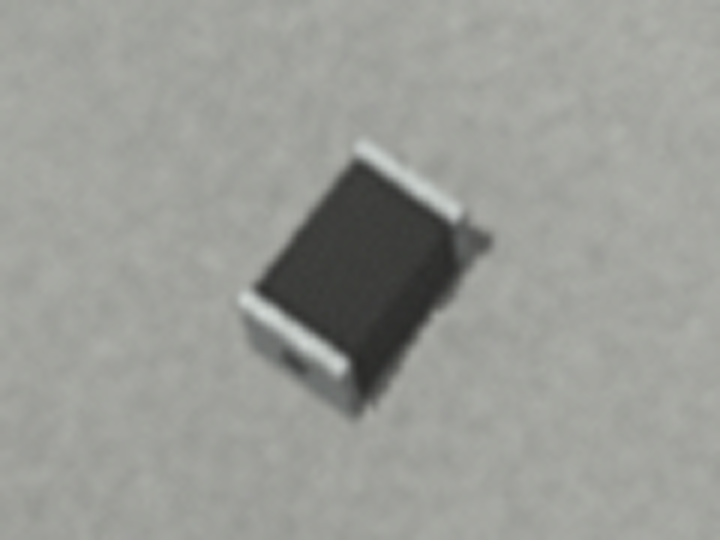

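View pics/c_scene.png

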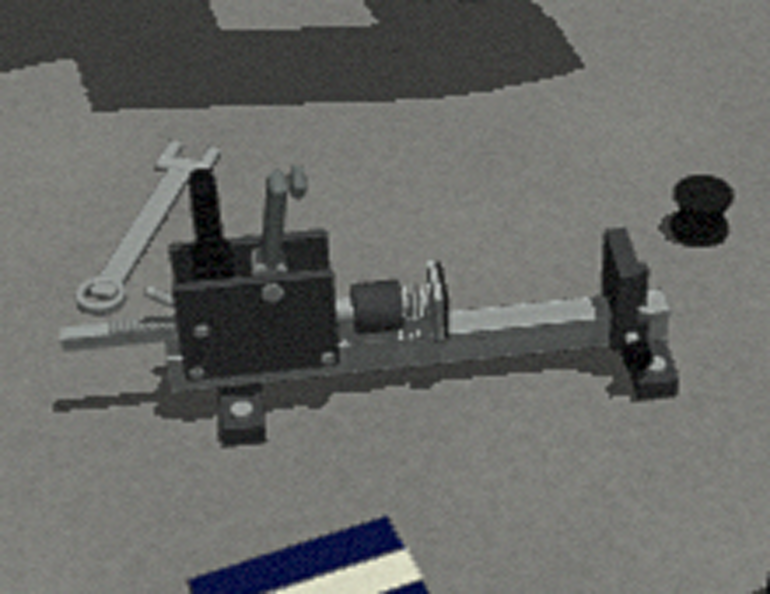

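View pics/c_side.png

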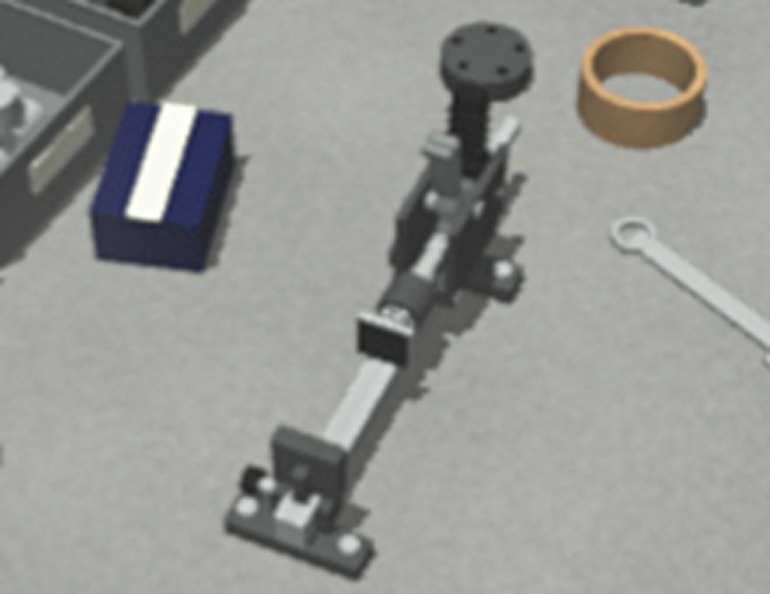

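```bash
cat > m2.py <<'E'
from h import *
from scipy.optimize import least_squares
np.set_printoptions(precision=1,suppress=True)
C={n:bot.calibration(n) for n in ['scene','side']}
sc=np.array([[313,268],[462,267],[437,200],[290,200]])/6+[426,199]-.4
sd=np.array([[358,143],[463,213],[347,370],[242,297]])/6+[177,390]-.4
print('scene z40');S=np.array([atz(C['scene'],p,40) for p in sc]);print(S,S.mean(0))
print('side z40');S=np.array([atz(C['side'],p,40) for p in sd]);print(S,S.mean(0))
cr=lambda n,u0,v0,x,y,sx=3.5,sy=3.3:np.array([x/sx+u0,y/sy+v0])-.4
# bar top edges on scene crop offset (180,160), side crop offset (215,155)
for p in [(450,310),(592,299),(450,333),(595,321)]: print('bar scene',p,atz(C['scene'],cr(0,180,160,*p),45))
for p in [(366,362),(326,440),(393,364),(349,447)]: print('bar side',p,atz(C['side'],cr(0,215,155,*p),45))
for p,z in [((606,231),92),((630,231),92),((648,266),92),((622,270),92)]: print('jaw scene',p,atz(C['scene'],cr(0,180,160,*p),z))
for p,z in [((283,428),92),((345,455),92),((338,468),92),((275,440),92)]: print('jaw side',p,atz(C['side'],cr(0,215,155,*p),z))
E
python3 m2.py
```

```text
scene z40
[[510.7 331.7  40. ]
 [514.4 385.9  40. ]
 [478.7 388.5  40. ]
 [474.5 334.   40. ]] [494.6 360.   40. ]
side z40
[[510.9 331.8  40. ]
 [471.  334.8  40. ]
 [475.4 390.   40. ]
 [514.7 387.1  40. ]] [493.  360.9  40. ]
bar scene (450, 310) [518.7 -36.6  45. ]
bar scene (592, 299) [515.3  49.5  45. ]
bar scene (450, 333) [539. -38.  45.]
bar scene (595, 321) [535.2  48.8  45. ]
bar side (366, 362) [539.1 -36.7  45. ]
bar side (326, 440) [530.4  30.2  45. ]
bar side (393, 364) [523.5 -43.4  45. ]
bar side (349, 447) [515.5  28.2  45. ]
jaw scene (606, 231) [502.9  57.3  92. ]
jaw scene (630, 231) [504.   71.5  92. ]
jaw scene (648, 266) [536.5  77.5  92. ]
jaw scene (622, 270) [538.9  62.   92. ]
jaw side (283, 428) [540.6  62.5  92. ]
jaw side (345, 455) [499.1  62.6  92. ]
jaw side (338, 468) [498.1  72.8  92. ]
jaw side (275, 440) [540.1  72.5  92. ]
```

Mount centre is about (494, 360) with a yaw of about -0.07. The clamp yaw is around +0.05 but noisy. I'll fly over the clamp for a wrist view.

Request:
drive_tool(steps=[[0, 0, 0.144, 0.031, 0.053, 0.002, 0], [0, 0, 0.144, 0.031, 0.053, 0.002, 0], [0, 0, 0.144, 0.031, 0.053, 0.002, 0], [0, 0, 0.144, 0.031, 0.053, 0.002, 0], [0, 0, 0.144, 0.031, 0.053, 0.002, 0], [0, 0, 0.144, 0.031, 0.053, 0.002, 0], [0, 0, 0.144, 0.031, 0.053, 0.002, 0], [0, 0, 0.144, 0.031, 0.053, 0.002, 0]])

```text
time: 2.45
eef_pos: [496.7, -65.0, 421.1]
tcp_rot: [[0.001, 0.999, 0.054], [-0.0, 0.054, -0.999], [-1.0, 0.001, 0.001]]
wrist_force: [0.7, -0.7, -0.3]
gripper_width: 1.002
```

Request:
drive_tool(steps=[[0, 0, 0, 0.032, 0.053, 0, 0], [0, 0, 0, 0, 0.02, 0, 0], [0, 0, 0, 0, 0, 0, 0], [0, 0, 0, 0, 0, 0, 0], [0, 0, 0, 0, 0, 0, 0], [0, 0, 0, 0, 0, 0, 0], [0, 0, 0, 0, 0, 0, 0], [0, 0, 0, 0, 0, 0, 0]])

```text
time: 3.45
eef_pos: [528.0, 5.8, 420.8]
tcp_rot: [[0.0, 0.999, 0.048], [-0.0, 0.048, -0.999], [-1.0, 0.0, 0.0]]
wrist_force: [0.1, 0.3, -0.3]
gripper_width: 1.002
```

```bash
python3 - <<'E'
from h import *
np.set_printoptions(precision=3,suppress=True)
s=bot.sense(); print(s['time'],s['eef_pos'],s['tcp_rot'],s['joint_positions'],s['joint_velocities'])
c=bot.calibration('wrist'); snap('wrist','w1.png'); np.save('cal_w1.npy',c,allow_pickle=True); print(c['T'])
E
```

```text
3.45 [528.012   5.791 420.792] [[ 0.     0.999  0.048]
 [-0.     0.048 -0.999]
 [-1.     0.     0.   ]] [-0.2    0.208  1.561 -0.     1.372 -0.249] [ 0.005  0.001  0.    -0.     0.     0.002]
[[  0.999   0.046   0.014 523.584]
 [  0.049  -0.963  -0.264  79.482]
 [  0.001   0.265  -0.964 401.995]
 [  0.      0.      0.      1.   ]]
```

View pics/w1.png

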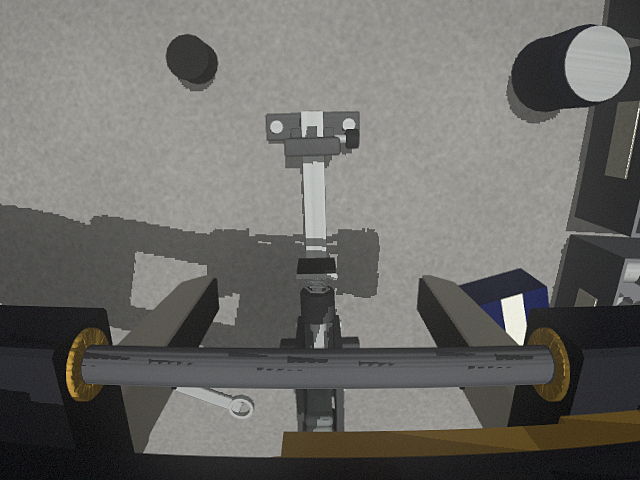

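The wrist view shows the tail jaw at about (312,147), the bar running down to the pad's top edge at about (317,265), and the bobbin and can well clear. I'll zoom in for edges.

```bash
python3 - <<'E'
import cv2
im=cv2.imread('pics/w1.png')[95:295,255:380]
cv2.imwrite('pics/w1z.png',cv2.resize(im,None,fx=4,fy=3,interpolation=cv2.INTER_CUBIC))
g=cv2.imread('pics/w1.png',0)
for r in (165,180,195,205,215,225,235): print(r,list(g[r,294:336]))
for x in (292,300,330,335): print('col',x,list(g[130:165,x]))
E
```

```text
165 [np.uint8(94), np.uint8(93), np.uint8(93), np.uint8(95), np.uint8(92), np.uint8(93), np.uint8(95), np.uint8(92), np.uint8(80), np.uint8(197), np.uint8(196), np.uint8(198), np.uint8(196), np.uint8(197), np.uint8(197), np.uint8(193), np.uint8(187), np.uint8(188), np.uint8(189), np.uint8(192), np.uint8(186), np.uint8(193), np.uint8(191), np.uint8(196), np.uint8(192), np.uint8(192), np.uint8(196), np.uint8(194), np.uint8(195), np.uint8(209), np.uint8(103), np.uint8(89), np.uint8(89), np.uint8(81), np.uint8(71), np.uint8(157), np.uint8(157), np.uint8(157), np.uint8(154), np.uint8(155), np.uint8(152), np.uint8(152)]
180 [np.uint8(151), np.uint8(159), np.uint8(154), np.uint8(156), np.uint8(151), np.uint8(152), np.uint8(154), np.uint8(160), np.uint8(89), np.uint8(132), np.uint8(204), np.uint8(195), np.uint8(195), np.uint8(193), np.uint8(196), np.uint8(194), np.uint8(190), np.uint8(187), np.uint8(186), np.uint8(188), np.uint8(187), np.uint8(189), np.uint8(190), np.uint8(193), np.uint8(193), np.uint8(191), np.uint8(194), np.uint8(192), np.uint8(193), np.uint8(198), np.uint8(171), np.uint8(
[... 4635 characters left out ...]
t8(97), np.uint8(90), np.uint8(71), np.uint8(83), np.uint8(94), np.uint8(90), np.uint8(91), np.uint8(86), np.uint8(137), np.uint8(164), np.uint8(160), np.uint8(159), np.uint8(159)]
col 335 [np.uint8(101), np.uint8(96), np.uint8(98), np.uint8(92), np.uint8(107), np.uint8(160), np.uint8(137), np.uint8(57), np.uint8(91), np.uint8(99), np.uint8(101), np.uint8(104), np.uint8(99), np.uint8(103), np.uint8(100), np.uint8(103), np.uint8(97), np.uint8(101), np.uint8(100), np.uint8(95), np.uint8(96), np.uint8(96), np.uint8(95), np.uint8(86), np.uint8(63), np.uint8(117), np.uint8(152), np.uint8(148), np.uint8(151), np.uint8(152), np.uint8(153), np.uint8(152), np.uint8(154), np.uint8(157), np.uint8(153)]
```

View pics/w1z.png

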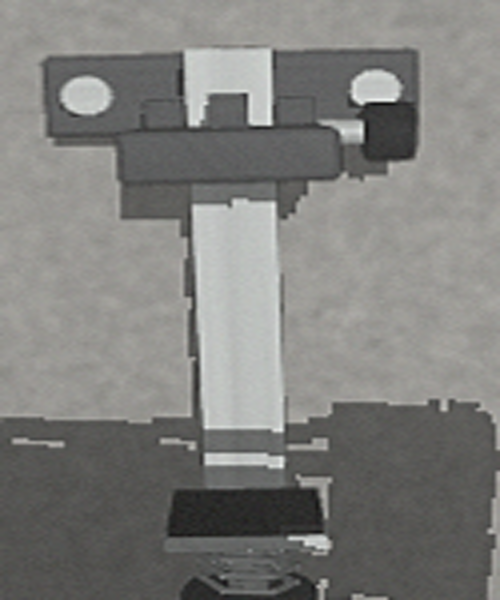

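```bash
python3 - <<'E'
from h import *
np.set_printoptions(precision=1,suppress=True)
c=np.load('cal_w1.npy',allow_pickle=True).item()
for r,l,rr in [(165,302.6,323.6),(180,303.0,324.0),(195,303.5,324.6),(205,303.8,324.6),(215,304.5,324.9),(225,304.6,325.2),(235,305.3,325.6)]:
    a=atz(c,(l,r),45);b=atz(c,(rr,r),45); print(r,a,b,(a+b)/2,np.linalg.norm(a-b))
print('jaw',[atz(c,p,92) for p in [(287,155),(292,154.8),(300,154.6),(330,153.7),(335,153.5),(284.5,148),(340,148)]])
print('padtop',[atz(c,p,82) for p in [(296,273.5),(336,273)]], 'bot',[atz(c,p,48) for p in [(298.5,258.5),(335,258.3)]])
E
```

```text
165 [512.   47.5  45. ] [531.1  48.5  45. ] [521.6  48.   45. ] 19.097287932473733
180 [512.9  33.9  45. ] [532.2  34.8  45. ] [522.6  34.4  45. ] 19.271904178483037
195 [514.  20.  45.] [533.5  21.   45. ] [523.7  20.5  45. ] 19.547405192269817
205 [514.6  10.6  45. ] [534.   11.6  45. ] [524.3  11.1  45. ] 19.394897865012
215 [515.6   1.1  45. ] [534.8   2.1  45. ] [525.2   1.6  45. ] 19.148698009662205
225 [516.1  -8.5  45. ] [535.6  -7.6  45. ] [525.8  -8.1  45. ] 19.468491684607827
235 [517.2 -18.3  45. ] [536.5 -17.3  45. ] [526.8 -17.8  45. ] 19.31906842957911
jaw [array([501.,  59.,  92.]), array([504.9,  59.3,  92. ]), array([511.2,  59.8,  92. ]), array([534.7,  61.6,  92. ]), array([538.6,  61.9,  92. ]), array([498.9,  64.3,  92. ]), array([542.2,  66.4,  92. ])]
padtop [array([511.1, -43.5,  82. ]), array([546.1, -41.4,  82. ])] bot [array([511.6, -41.1,  48. ]), array([546.6, -39.2,  48. ])]
```

Clamp yaw is 0.078, and the bar and the jaw face agree on it. The jaw face centre is about (520.5, 60.6) and the pad face is at about y = -41.5, so the gap is about 102 mm and the travel to contact about 42 mm. Now to the mount.

Request:
drive_tool(steps=[[0, 0, -0.02, -0.006, 0.055, -0.015, 0], [0, 0, -0.02, -0.006, 0.055, -0.015, 0], [0, 0, -0.02, -0.006, 0.055, -0.015, 0], [0, 0, -0.02, -0.006, 0.055, -0.015, 0], [0, 0, -0.02, -0.006, 0.055, -0.015, 0], [0, 0, -0.021, -0.004, 0.019, -0.015, 0], [0, 0, 0, 0, 0, 0, 0], [0, 0, 0, 0, 0, 0, 0]])

```text
time: 4.5
eef_pos: [494.4, 299.5, 331.2]
tcp_rot: [[0.0, 0.997, -0.072], [-0.0, -0.072, -0.997], [-1.0, 0.001, 0.0]]
wrist_force: [-0.5, 0.3, -0.3]
gripper_width: 0.999
```

```bash
python3 - <<'E'
from h import *
np.set_printoptions(precision=3,suppress=True)
s=bot.sense(); print(s['time'],s['eef_pos'],s['tcp_rot'],s['joint_positions'])
c=bot.calibration('wrist'); im=snap('wrist','w2.png'); np.save('cal_w2.npy',c,allow_pickle=True)
L=bot.regions_of('mount','wrist'); print([(l['location'],l['confidence']) for l in L])
P=np.array([atz(c,L[0]['location'],20)]);print(P)
E
```

```text
4.5 [494.371 299.48  331.19 ] [[ 0.     0.997 -0.072]
 [-0.    -0.072 -0.997]
 [-1.     0.001  0.   ]] [ 0.352  0.366  1.571 -0.001  1.204  0.424]
[([308.2, 145.1], 0.93)]
[[491.688 362.409  20.   ]]
```

View pics/w2.png

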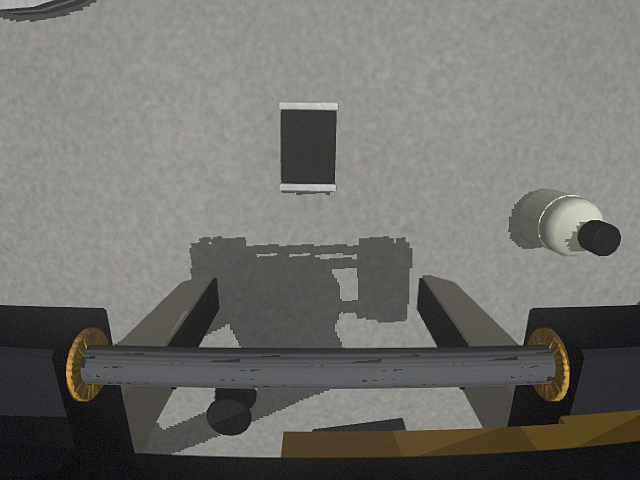

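The mount's top shows with corners at about (279,102), (338,102), (280,192) and (337,192). It is square to the tool. The glue bottle is off to the right at (570,225).

```bash
python3 - <<'E'
from h import *
np.set_printoptions(precision=1,suppress=True)
im=cv2.imread('pics/w2.png')[90:205,265:350]
cv2.imwrite('pics/w2z.png',cv2.resize(im,None,fx=5,fy=5,interpolation=cv2.INTER_CUBIC))
c=np.load('cal_w2.npy',allow_pickle=True).item()
S=np.array([atz(c,p,40) for p in [(279,102.5),(338,102.5),(336.5,191.5),(280,191.5)]]);print(S,S.mean(0))
E
```

```text
[[474.8 392.7  40. ]
 [514.3 389.8  40. ]
 [509.6 329.7  40. ]
 [469.8 332.6  40. ]] [492.1 361.2  40. ]
```

View pics/w2z.png

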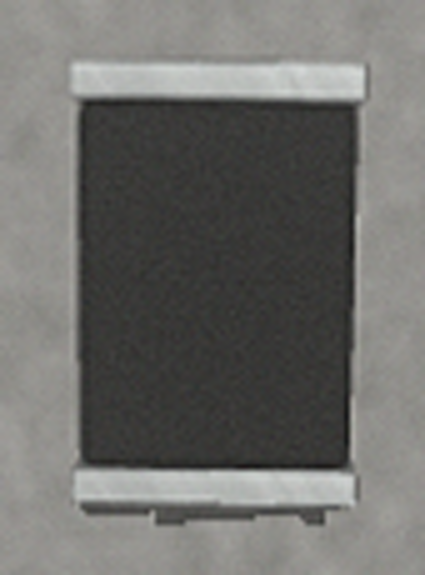

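Request:
drive_tool(steps=[[0, 0, -0.006, -0.001, 0.031, -0.01, 0], [0, 0, 0, 0, 0.0307, -0.02, 0], [0, 0, 0, 0, 0, -0.04, 0], [0, 0, 0, 0, 0, -0.04, 0], [0, 0, 0, 0, 0, -0.03, 0], [0, 0, 0, 0, 0, 0, 0], [0, 0, 0, 0, 0, 0, 160], [0, 0, 0, 0, 0, 0, 200]], grip_force=25)

```text
time: 5.6
eef_pos: [493.7, 361.8, 192.5]
tcp_rot: [[0.002, 0.997, -0.078], [0.001, -0.078, -0.997], [-1.0, 0.002, -0.001]]
wrist_force: [0.5, -0.3, -1.3]
gripper_width: 0.83
```

Request:
drive_tool(steps=[[0, 0, 0, 0, 0, 0, 220], [0, 0, 0, 0, 0, 0, 220], [0, 0, 0, 0, 0, 0, 220], [0, 0, 0, 0, 0, 0, 220], [0, 0, 0, 0, 0, 0.03, 220], [0, 0, 0, 0, 0, 0.05, 220], [0, 0, 0, 0, 0, 0.05, 220], [0, 0, 0, 0, 0, 0, 220]])

```text
time: 6.6
eef_pos: [494.1, 362.4, 324.9]
tcp_rot: [[0.008, 0.997, -0.078], [0.004, -0.078, -0.997], [-1.0, 0.007, -0.004]]
wrist_force: [0.2, 0.9, -3.1]
gripper_width: 0.408
```

```bash
python3 - <<'E'
from h import *
np.set_printoptions(precision=3,suppress=True)
s=bot.sense(); print(s['time'],s['eef_pos'],s['tcp_rot'],s['gripper_width']*93,s['wrist_force'])
c=bot.calibration('wrist'); im=snap('wrist','w3.png'); np.save('cal_w3.npy',c,allow_pickle=True)
E
```

```text
6.6 [494.059 362.433 324.947] [[ 0.008  0.997 -0.078]
 [ 0.004 -0.078 -0.997]
 [-1.     0.007 -0.004]] 37.89823664711358 [ 0.195  0.937 -3.085]
```

View pics/w3.png

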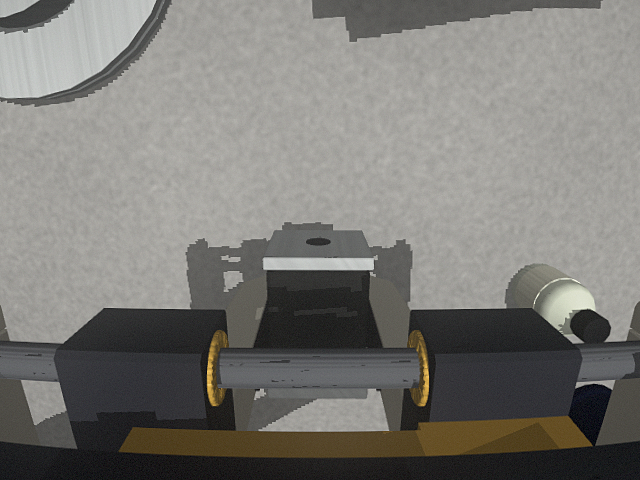

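```bash
python3 - <<'E'
from h import *
np.set_printoptions(precision=1,suppress=True)
c=np.load('cal_w3.npy',allow_pickle=True).item()
a,b=atz(c,(263,258),172.5),atz(c,(375,258),172.5);print(a,b,(a+b)/2,np.linalg.norm(a-b))
E
```

```text
[477.  393.2 172.5] [517.6 389.9 172.5] [497.3 391.5 172.5] 40.684009685852025
```

Request:
drive_tool(steps=[[0, 0, 0.026, 0.005, -0.055, 0, 220], [0, 0, 0.026, 0.005, -0.056, 0, 220], [0, 0, 0.026, 0.005, -0.056, 0, 220], [0, 0, 0.026, 0.005, -0.056, 0, 220], [0, 0, 0.026, 0.005, -0.056, 0, 220], [0, 0, 0.026, 0.005, -0.055, 0, 220], [0, 0, 0, 0, 0, 0, 220], [0, 0, 0, 0, 0, 0, 220]])

```text
time: 7.65
eef_pos: [522.3, 27.8, 318.7]
tcp_rot: [[-0.004, 0.997, 0.076], [0.001, 0.076, -0.997], [-1.0, -0.004, -0.002]]
wrist_force: [-0.2, 0.5, -1.9]
gripper_width: 0.403
```

```bash
python3 - <<'E'
from h import *
np.set_printoptions(precision=3,suppress=True)
s=bot.sense(); print(s['time'],s['eef_pos'],s['tcp_rot'],s['gripper_width']*93,s['wrist_force'])
c=bot.calibration('wrist'); im=snap('wrist','w4.png'); np.save('cal_w4.npy',c,allow_pickle=True);print(c['T'])
E
```

```text
7.65 [522.274  27.791 318.745] [[-0.004  0.997  0.076]
 [ 0.001  0.076 -0.997]
 [-1.    -0.004 -0.002]] 37.524012873860066 [-0.185  0.534 -1.92 ]
[[  0.997   0.074   0.018 515.722]
 [  0.076  -0.962  -0.263 101.379]
 [ -0.003   0.263  -0.965 300.053]
 [  0.      0.      0.      1.   ]]
```

View pics/w4.png

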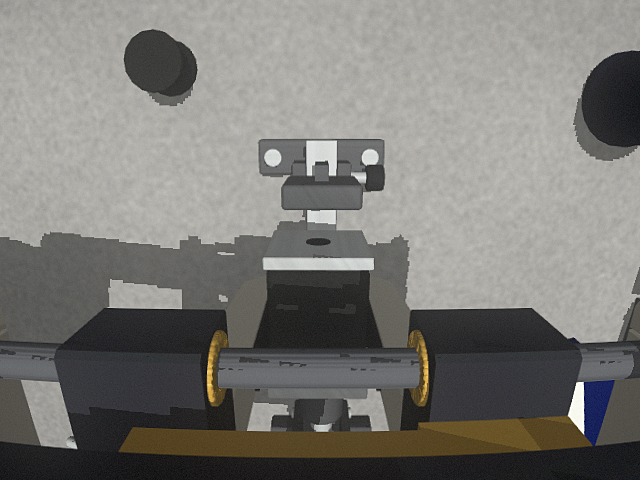

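```bash
python3 - <<'E'
from h import *
np.set_printoptions(precision=1,suppress=True)
g=cv2.imread('pics/w4.png',0)
for r in (145,155,214,220,225): print(r,[int(v) for v in g[r,300:342]])
print([int(v) for v in g[185:230,292]],[int(v) for v in g[185:230,350]])
im=cv2.imread('pics/w4.png')[130:280,240:400]
cv2.imwrite('pics/w4z.png',cv2.resize(im,None,fx=4,fy=4,interpolation=cv2.INTER_CUBIC))
c=np.load('cal_w4.npy',allow_pickle=True).item()
z=318.7-151.5
a,b=atz(c,(262.5,270),z),atz(c,(374.5,270),z)
a,b=atz(c,(263,258),z),atz(c,(374.5,258),z);print(a,b,(a+b)/2,np.linalg.norm(a-b), 'ctr',(a+b)/2-30*np.array([-.078,1,0]))
E
```

```text
145 [111, 115, 109, 115, 109, 101, 176, 224, 221, 219, 221, 220, 223, 222, 220, 219, 214, 218, 215, 217, 216, 212, 217, 216, 216, 217, 216, 219, 218, 216, 221, 221, 218, 222, 222, 229, 213, 83, 109, 114, 115, 111]
155 [110, 108, 111, 76, 72, 56, 167, 224, 221, 219, 221, 220, 221, 220, 219, 216, 217, 214, 217, 214, 215, 217, 213, 212, 216, 215, 215, 214, 218, 221, 219, 219, 219, 222, 222, 228, 200, 81, 108, 105, 107, 110]
214 [166, 169, 181, 97, 97, 97, 69, 193, 221, 219, 216, 218, 220, 217, 216, 215, 212, 211, 211, 206, 206, 210, 207, 210, 209, 209, 214, 211, 213, 215, 213, 219, 214, 218, 223, 200, 107, 168, 170, 164, 170, 168]
220 [107, 110, 108, 106, 119, 95, 67, 190, 222, 217, 221, 219, 218, 217, 218, 215, 213, 208, 209, 205, 208, 207, 209, 205, 210, 211, 212, 216, 213, 212, 215, 213, 216, 214, 224, 199, 130, 165, 166, 166, 168, 172]
225 [102, 95, 102, 101, 97, 103, 91, 110, 125, 122, 118, 124, 121, 117, 119, 119, 119, 120, 116, 115, 117, 116, 114, 113, 117, 119, 113, 119, 112, 112, 111, 112, 114, 114, 110, 100, 145, 177, 176, 176, 175, 176]
[86, 96, 105, 108, 107, 103, 102, 102, 105, 104, 106, 103, 99, 104, 101, 103, 103, 104, 101, 97, 100, 100, 97, 85, 55, 177, 186, 174, 171, 172, 172, 174, 174, 173, 174, 179, 105, 88, 93, 99, 103, 98, 101, 96, 99] [84, 98, 102, 112, 110, 109, 109, 109, 111, 104, 104, 103, 103, 105, 103, 102, 104, 103, 104, 100, 103, 103, 98, 83, 54, 168, 176, 174, 174, 175, 174, 176, 175, 176, 179, 173, 176, 171, 171, 169, 166, 170, 165, 173, 182]
[499.2  55.4 167.2] [539.2  58.5 167.2] [519.2  56.9 167.2] 40.20286953508864 ctr [521.5  26.9 167.2]
```

View pics/w4z.png

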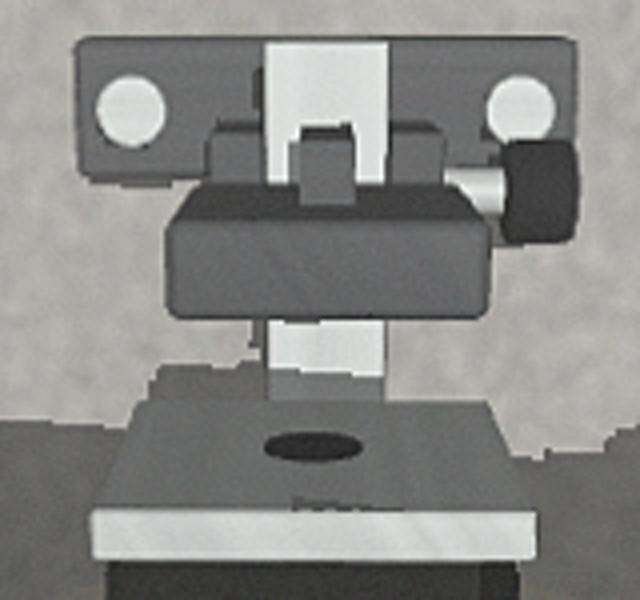

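```bash
python3 - <<'E'
from h import *
np.set_printoptions(precision=2,suppress=True)
c=np.load('cal_w4.npy',allow_pickle=True).item()
for r,l,rr in [(145,305.9,336.9),(155,305.9,336.7),(214,306.7,335.6),(220,306.7,335.6)]:
    a,b=atz(c,(l,r),45),atz(c,(rr,r),45);print(r,(a+b)/2,np.linalg.norm(a-b))
print([atz(c,p,92) for p in [(281.5,209.3),(292,209.3),(350,209.3),(362.5,209.3)]])
E
```

```text
145 [518.21  92.3   45.  ] 19.908355151250916
155 [518.64  85.96  45.  ] 19.892895511198713
214 [521.61  47.12  45.  ] 19.362604494933827
220 [521.94  43.01  45.  ] 19.440801505817166
[array([498.76,  58.07,  92.  ]), array([504.48,  58.51,  92.  ]), array([536.  ,  60.94,  92.  ]), array([542.8 ,  61.48,  92.  ])]
```

Wrist measurements relative to the mount show it needs +1.8 mm in x, with a y gap to the jaw of about 3 mm. I'll shift and descend to just above the bar.

Request:
drive_tool(steps=[[0, 0, 0, 0.0018, 0.001, 0, 220], [0, 0, 0, 0, 0, -0.025, 220], [0, 0, 0, 0, 0, -0.025, 220], [0, 0, 0, 0, 0, -0.02, 220], [0, 0, 0, 0, 0, -0.007, 220], [0, 0, 0, 0, 0, 0, 220], [0, 0, 0, 0, 0, 0, 220], [0, 0, 0, 0, 0, 0, 220]])

```text
time: 8.7
eef_pos: [526.0, 27.7, 245.6]
tcp_rot: [[0.004, 0.997, 0.081], [-0.005, 0.081, -0.997], [-1.0, 0.004, 0.006]]
wrist_force: [-1.2, -13.0, 7.8]
gripper_width: 0.423
```

```bash
python3 - <<'E'
from h import *
np.set_printoptions(precision=3,suppress=True)
s=bot.sense(); print(s['time'],s['eef_pos'],s['tcp_rot'],s['gripper_width']*93,s['wrist_force'])
c=bot.calibration('wrist'); im=snap('wrist','w5.png'); np.save('cal_w5.npy',c,allow_pickle=True)
im=snap('scene','s5.png'); im=im[:,:,::-1][180:320,260:420]
cv2.imwrite('pics/s5z.png',cv2.resize(im,None,fx=4,fy=4,interpolation=cv2.INTER_CUBIC))
E
```

```text
8.7 [526.01   27.676 245.648] [[ 0.004  0.997  0.081]
 [-0.005  0.081 -0.997]
 [-1.     0.004  0.006]] 39.34359029068771 [ -1.181 -12.987   7.756]
```

View pics/w5.png

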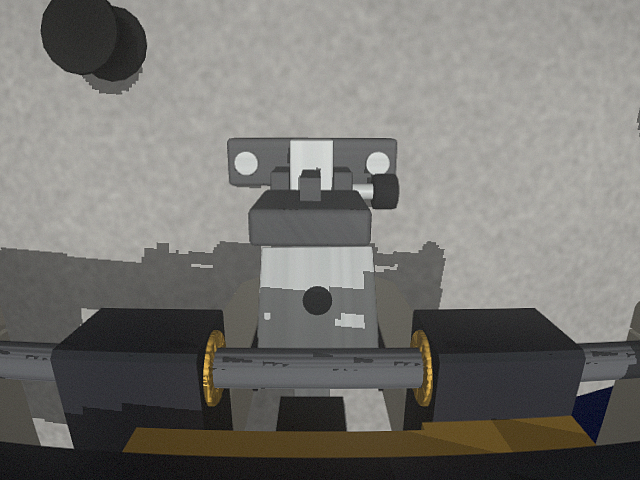

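View pics/s5z.png

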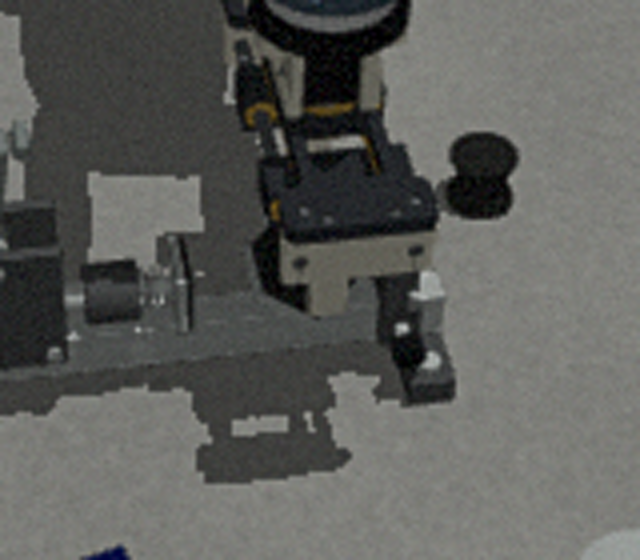

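The mount caught on the tail jaw: its plate now faces the camera at rows 248–345, so it has pitched in the grip, and the wrist force in y is -13 N. I'll check the geometry before acting.

```bash
cat > fit.py <<'E'
from h import *
from scipy.optimize import least_squares
np.set_printoptions(precision=2,suppress=True)
# fit plate y,z,pitch from image: corners of +y plate face: tl,tr (top edge), bl,br(bottom edge) in image
def fit(calf,top,bot,yaw):
    c=np.load(calf,allow_pickle=True).item()
    uv=np.array(list(top)+list(bot),float)
    def pts(p):
        x,y,z,th=p  # centre of plate outer face; pitch th: +y end up
        R=cv2.Rodrigues(np.array([0,0,yaw]))[0]@cv2.Rodrigues(np.array([th,0,0.]))[0]
        L=np.array([[-20,0,20],[20,0,20],[-20,0,-20],[20,0,-20.]])
        return L@R.T+[x,y,z], R
    f=lambda p:(proj(c,pts(p)[0])-uv).ravel()
    for th0 in (0,.5,1.,1.4):
        r=least_squares(f,[510,60,100,th0]); R=pts(r.x)[1]
        print('face',r.x[:3],'pitch',r.x[3],'res',np.sqrt(np.mean(r.fun**2)),'mount ctr',r.x[:3]-R@[0,30,0])
fit('cal_w3.npy',[(263,258),(375,258)],[(275,230.5),(366,230.5)],-.078)
fit('cal_w4.npy',[(263,258),(374.5,258)],[(274,230.7),(362.5,230.7)],.078)
E
python3 fit.py; python3 - <<'E'
import cv2
im=cv2.imread('pics/w5.png')[130:430,210:410]
cv2.imwrite('pics/w5z.png',cv2.resize(im,None,fx=3,fy=2,interpolation=cv2.INTER_CUBIC))
E
```

```text
face [497.77 392.68 156.42] pitch -0.004616488751251049 res 1.2383428007507264 mount ctr [495.43 362.77 156.56]
face [497.77 392.68 156.42] pitch -0.004616493579348897 res 1.2383428007508417 mount ctr [495.43 362.77 156.56]
face [497.69 389.28 149.81] pitch 2.553046185523403 res 7.87861525825036 mount ctr [499.63 414.16 133.16]
face [497.69 389.28 149.81] pitch 2.553046029549739 res 7.878615258334539 mount ctr [499.63 414.16 133.16]
face [519.1   57.18 148.47] pitch -0.007217106895788476 res 0.30917415371989937 mount ctr [521.43  27.28 148.69]
face [519.1   57.18 148.47] pitch -0.007217107331082951 res 0.3091741537198847 mount ctr [521.43  27.28 148.69]
face [519.1   57.18 148.47] pitch -0.0072171072604460046 res 0.30917415371988105 mount ctr [521.43  27.28 148.69]
face [519.35  53.53 141.  ] pitch 2.546739654875412 res 8.10275016415008 mount ctr [517.42  78.3  124.18]
```

View pics/w5z.png

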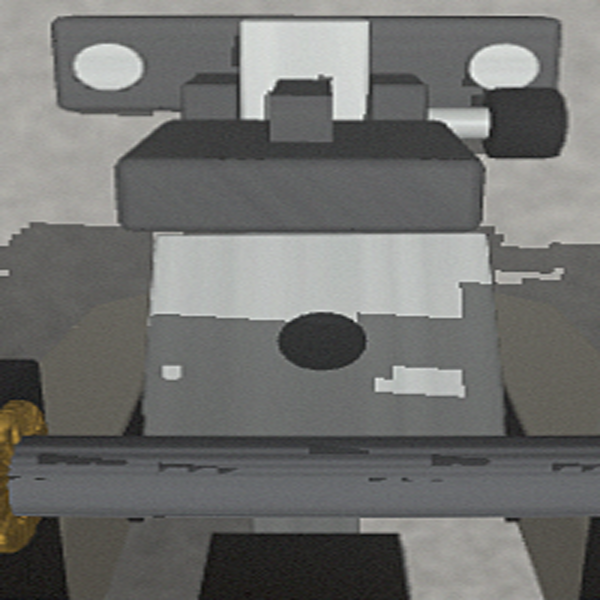

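```bash
python3 - <<'E'
from h import *
im=snap('side','d5.png')[:,:,::-1][180:330,270:400]
cv2.imwrite('pics/d5z.png',cv2.resize(im,None,fx=4.5,fy=4,interpolation=cv2.INTER_CUBIC))
E
```

```text
(no output)
```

View pics/d5z.png

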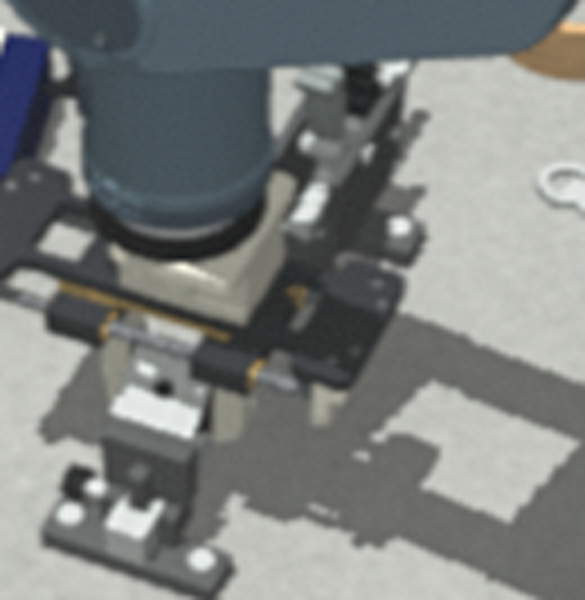

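The mount's lower edge caught the jaw top because my 2 mm gap was too tight. It swung nearly upright in the grip. I'll lift clear and re-measure its pitch, then lay it flat on open bench with a tilted tool and regrasp it.

Request:
drive_tool(steps=[[0, 0, 0, 0, -0.003, 0.01, 220], [0, 0, 0, 0, 0, 0.03, 220], [0, 0, 0, 0, 0, 0.04, 220], [0, 0, 0, 0, 0, 0.04, 220], [0, 0, 0, 0, 0.05, 0, 220], [0, 0, 0, 0, 0.055, 0, 220], [0, 0, 0, 0, 0.055, 0, 220], [0, 0, 0, 0, 0.05, 0, 220]])

```text
time: 9.85
eef_pos: [523.9, 238.9, 363.9]
tcp_rot: [[-0.0, 0.997, 0.08], [0.001, 0.08, -0.997], [-1.0, -0.0, -0.001]]
wrist_force: [1.2, -1.5, -4.1]
gripper_width: 0.425
```

```bash
python3 - <<'E'
from h import *
np.set_printoptions(precision=3,suppress=True)
s=bot.sense(); print(s['time'],s['eef_pos'],s['tcp_rot'],s['gripper_width']*93,s['wrist_force'],s['joint_positions'])
c=bot.calibration('wrist'); im=snap('wrist','w6.png'); np.save('cal_w6.npy',c,allow_pickle=True)
for n,(u,v) in {'scene':(400,215),'side':(290,330)}.items():
    im=snap(n,n+'6.png')[:,:,::-1][v-80:v+80,u-100:u+100]
    cv2.imwrite('pics/%s6z.png'%n,cv2.resize(im,None,fx=4,fy=3.7,interpolation=cv2.INTER_CUBIC))
E
```

```text
9.85 [523.897 238.861 363.869] [[-0.     0.997  0.08 ]
 [ 0.001  0.08  -0.997]
 [-1.    -0.    -0.001]] 39.49421188208609 [ 1.214 -1.488 -4.143] [0.234 0.334 1.533 0.001 1.275 0.154]
```

View pics/w6.png

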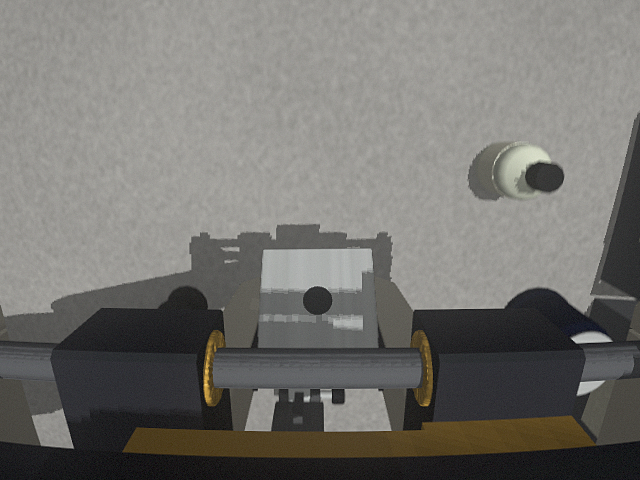

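View pics/scene6z.png

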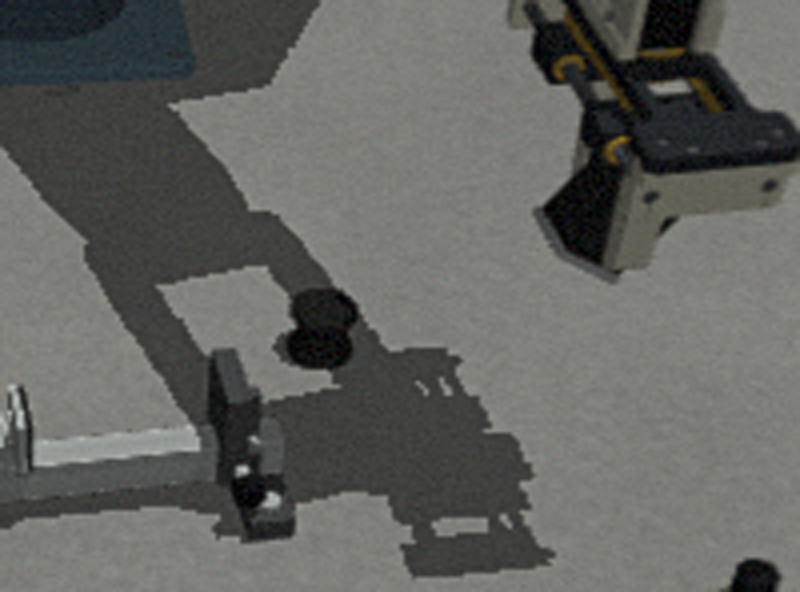

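View pics/side6z.png

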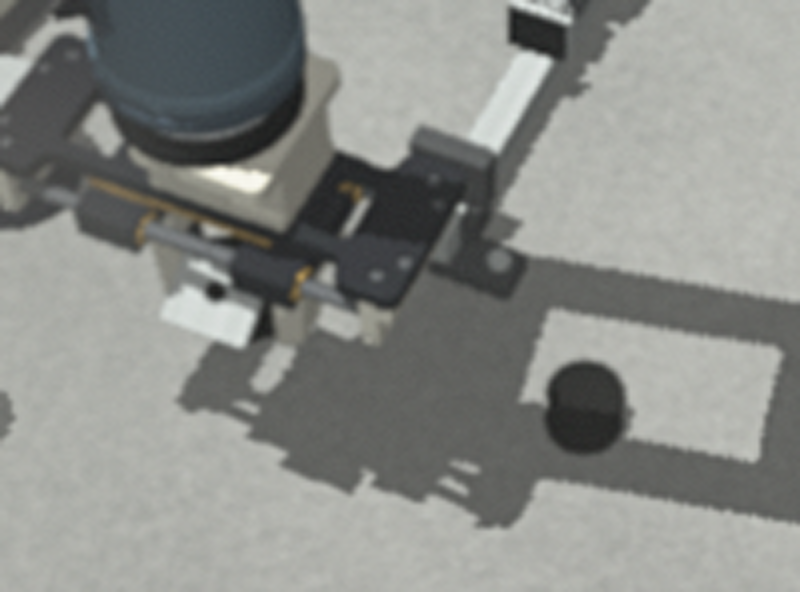

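```bash
python3 - <<'E'
import cv2
im=cv2.imread('pics/w6.png')[235:360,240:400]
cv2.imwrite('pics/w6z.png',cv2.resize(im,None,fx=5,fy=4.5,interpolation=cv2.INTER_CUBIC))
E
cat > fit2.py <<'E'
from h import *
from scipy.optimize import least_squares
np.set_printoptions(precision=2,suppress=True)
def fit(calf,corn,hole,yaw,x0,side=None):
    c=np.load(calf,allow_pickle=True).item()
    def pts(p,L):
        R=cv2.Rodrigues(np.array([0,0,yaw+p[4]]))[0]@cv2.Rodrigues(np.array([p[3],0,0.]))[0]
        return np.array(L)@R.T+p[:3],R
    def f(p):
        L=[[-20,0,-20],[20,0,-20],[0,0,0]]; uv=np.array(list(corn)+[hole])
        r=(proj(c,pts(p,L)[0])-uv).ravel()
        if side is not None:
            r=np.r_[r,(proj(c,pts(p,[[-20,0,p[5]],[20,0,p[6]]])[0])-np.array(side)).ravel()]
        return np.r_[r,p[4]*50]
    for th in (.6,1.,1.4,1.8):
        r=least_squares(f,list(x0)+[th,0,0,0]); R=pts(r.x,[[0,0,0]])[1]
        print('face',r.x,'res',np.sqrt(np.mean(r.fun**2)),'ctr',r.x[:3]-R@[0,30,0])
fit('cal_w6.npy',[(263,249),(372.5,249)],(317.5,300.5),.079,[520,260,210],[(258.5,340),(378.5,340)])
E
python3 fit2.py
```

```text
face [522.05 255.39 221.74   0.83   0.    13.46  13.6 ] res 0.4071954239896227 ctr [523.74 235.12 199.69]
face [522.05 255.39 221.74   0.83   0.    13.46  13.6 ] res 0.40719542398825564 ctr [523.74 235.12 199.69]
face [522.05 255.39 221.74   0.83   0.    13.46  13.6 ] res 0.40719542398821107 ctr [523.74 235.12 199.69]
face [522.05 255.39 221.74   0.83   0.    13.46  13.6 ] res 0.4071954239882093 ctr [523.74 235.12 199.69]
```

View pics/w6z.png

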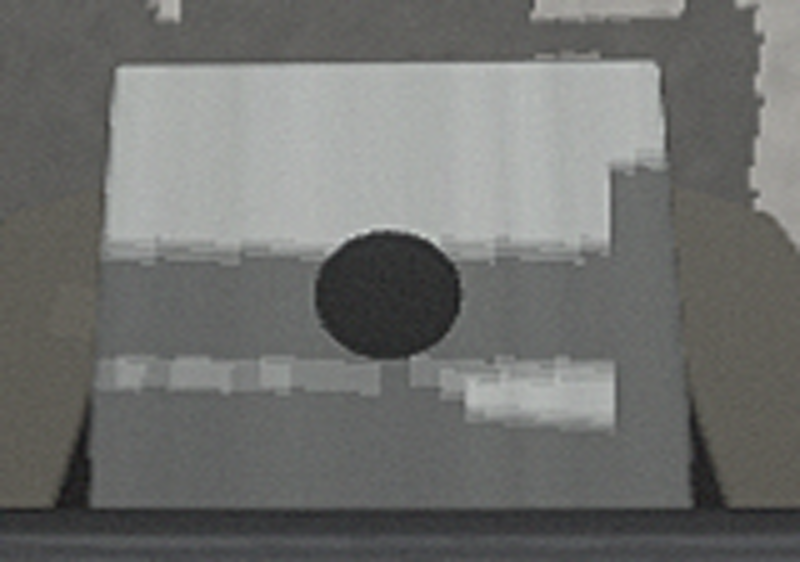

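The fit gives a mount pitch of 0.83 rad with its centre at the grasp. Tilting the tool by -0.8 rad about the clamp x axis levels it, and I'll do that over the open bench.

Request:
drive_tool(steps=[[-0.16, -0.013, 0, -0.0019, 0.0191, -0.03, 220], [-0.16, -0.013, 0, -0.0019, 0.0191, -0.03, 220], [-0.16, -0.013, 0, -0.0019, 0.0191, -0.03, 220], [-0.16, -0.013, 0, -0.0019, 0.0191, -0.03, 220], [-0.16, -0.013, 0, -0.0019, 0.0191, -0.03, 220], [0, 0, 0, 0, 0, -0.02, 220], [0, 0, 0, 0, 0, -0.01, 220], [0, 0, 0, 0, 0, 0, 220]])

```text
time: 11.0
eef_pos: [515.8, 330.1, 184.3]
tcp_rot: [[0.057, 0.997, 0.052], [-0.716, 0.077, -0.694], [-0.696, 0.002, 0.718]]
wrist_force: [1.1, 0.2, -2.8]
gripper_width: 0.423
```

```bash
python3 - <<'E'
from h import *
np.set_printoptions(precision=3,suppress=True)
s=bot.sense(); print(s['time'],s['eef_pos'],s['tcp_rot'],s['gripper_width']*93,s['wrist_force'],s['joint_positions'])
R=np.array(s['tcp_rot']);print('grasp',s['eef_pos']+167*R[:,0])
for n,(u,v) in {'scene':(430,215),'side':(270,340)}.items():
    im=snap(n,n+'7.png')[:,:,::-1][v-80:v+80,u-100:u+100]
    cv2.imwrite('pics/%s7z.png'%n,cv2.resize(im,None,fx=4,fy=3.7,interpolation=cv2.INTER_CUBIC))
E
```

```text
11.0 [515.832 330.119 184.255] [[ 0.057  0.997  0.052]
 [-0.716  0.077 -0.694]
 [-0.696  0.002  0.718]] 39.381459589604546 [ 1.087  0.21  -2.772] [ 0.575  0.756  1.449 -0.691  1.433  0.776]
grasp [525.338 210.611  67.994]
```

View pics/scene7z.png

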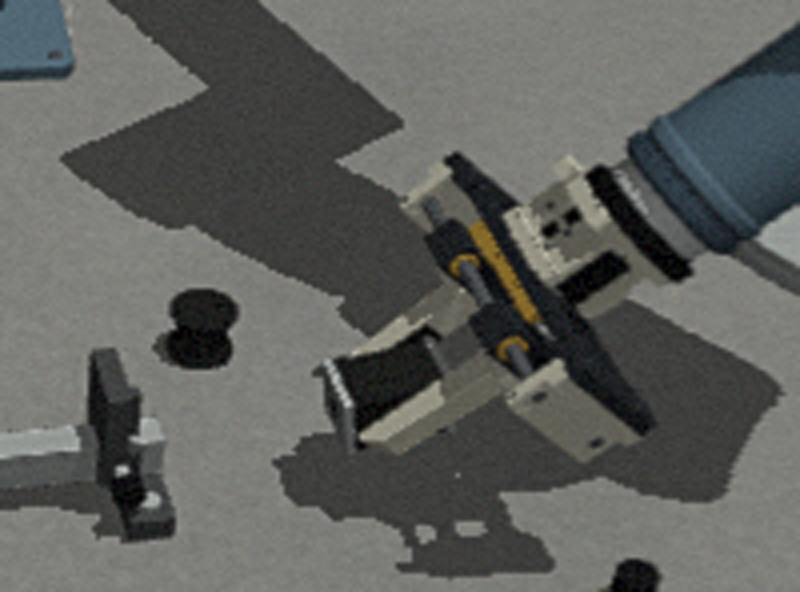

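View pics/side7z.png

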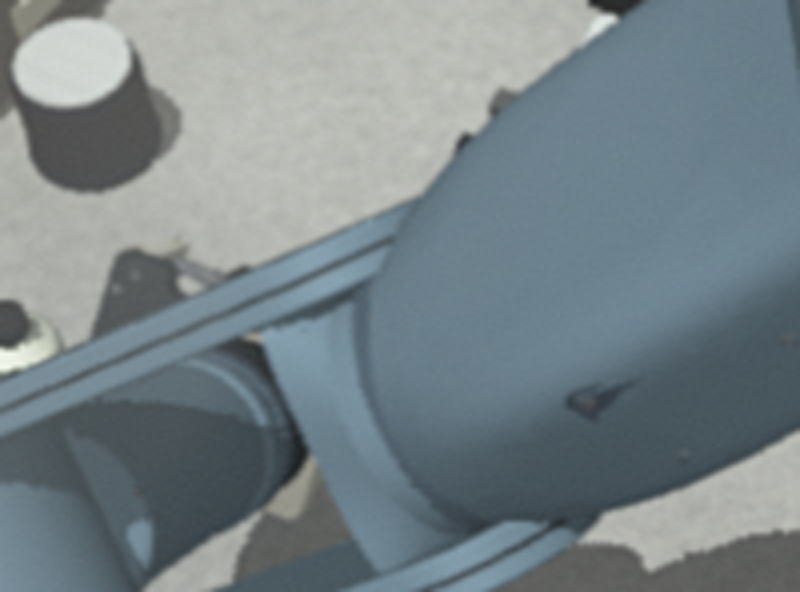

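The mount now hangs level, with its -y plate facing the clamp. I'll work out its underside height.

```bash
python3 - <<'E'
from h import *
np.set_printoptions(precision=1,suppress=True)
c=bot.calibration('scene')
for uv in [(345,445),(355,452)]:
  o,d=pix2ray(c,(330+uv[0]/4-.4,135+uv[1]/3.7-.4))
  for x in (541,545,549): print(uv,o+d*(x-o[0])/d[0])
E
```

```text
(345, 445) [541.  187.9  45.9]
(345, 445) [545.  186.5  50. ]
(345, 445) [549.  185.1  54.1]
(355, 452) [541.  194.1  39.8]
(355, 452) [545.  192.7  43.9]
(355, 452) [549.  191.2  48. ]
```

Request:
drive_tool(steps=[[0, 0, 0, 0, 0, -0.015, 220], [0, 0, 0, 0, 0, -0.015, 220], [0, 0, 0, 0, 0, -0.006, 220], [0, 0, 0, 0, 0, -0.003, 220], [0, 0, 0, 0, 0, -0.001, 220], [0, 0, 0, 0, 0, 0, 220], [0, 0, 0, 0, 0, 0, 220], [0, 0, 0, 0, 0, 0, 220]])

```text
time: 12.1
eef_pos: [515.4, 331.3, 144.0]
tcp_rot: [[0.059, 0.997, 0.053], [-0.717, 0.079, -0.693], [-0.695, 0.003, 0.719]]
wrist_force: [-0.5, 0.4, -2.5]
gripper_width: 0.421
```

```bash
python3 - <<'E'
from h import *
np.set_printoptions(precision=3,suppress=True)
s=bot.sense(); print(s['time'],s['eef_pos'],s['gripper_width']*93,s['wrist_force'])
R=np.array(s['tcp_rot']);print('grasp',s['eef_pos']+167*R[:,0])
for n,(u,v) in {'scene':(430,215)}.items():
    im=snap(n,n+'8.png')[:,:,::-1][v-80:v+80,u-100:u+100]
    cv2.imwrite('pics/%s8z.png'%n,cv2.resize(im,None,fx=4,fy=3.7,interpolation=cv2.INTER_CUBIC))
E
```

```text
12.1 [515.395 331.348 144.046] 39.162738199625544 [-0.512  0.406 -2.535]
grasp [525.171 211.664  27.989]
```

View pics/scene8z.png

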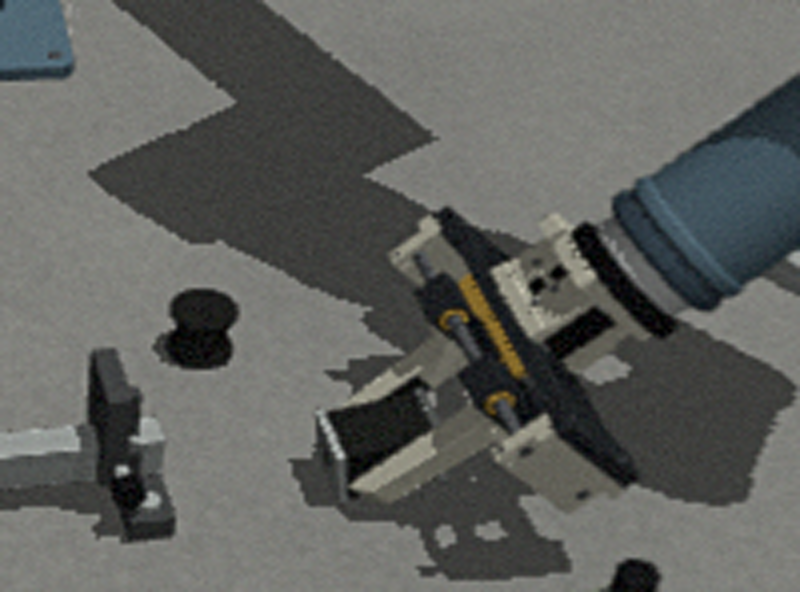

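Request:
drive_tool(steps=[[0, 0, 0, 0, 0, -0.003, 220], [0, 0, 0, 0, 0, -0.002, 220], [0, 0, 0, 0, 0, 0, 220], [0, 0, 0, 0, 0, 0, 120], [0, 0, 0, 0, 0, 0, 80], [0, 0, 0, 0, 0, 0, 40], [0, 0, 0, 0, 0, 0, 0], [0, 0, 0, 0, 0, 0, 0]])

```text
time: 13.15
eef_pos: [515.3, 331.3, 138.8]
tcp_rot: [[0.058, 0.997, 0.053], [-0.717, 0.079, -0.693], [-0.695, 0.002, 0.719]]
wrist_force: [-0.3, -0.5, -0.8]
gripper_width: 0.909
```

Request:
drive_tool(steps=[[0, 0, 0, -0.002, 0.022, 0.022, 0], [0, 0, 0, -0.003, 0.032, 0.032, 0], [0, 0, 0, -0.003, 0.032, 0.032, 0], [0.16, 0.013, 0, 0.0019, -0.03, 0.03, 0], [0.16, 0.013, 0, 0.0019, -0.035, 0.03, 0], [0.16, 0.013, 0, 0.0019, -0.035, 0.03, 0], [0.16, 0.013, 0, 0.0019, -0.045, 0.015, 0], [0.16, 0.013, 0, 0.0019, -0.055, 0, 0]])

```text
time: 14.15
eef_pos: [517.0, 216.6, 332.0]
tcp_rot: [[0.005, 0.997, 0.079], [0.006, 0.079, -0.997], [-1.0, 0.006, -0.005]]
wrist_force: [-0.2, -1.3, -0.5]
gripper_width: 1.001
```

Request:
drive_tool(steps=[[0, 0, 0, 0, -0.05, 0, 0], [0, 0, 0, 0, 0, 0, 0], [0, 0, 0, 0, 0, 0, 0], [0, 0, 0, 0, 0, 0, 0], [0, 0, 0, 0, 0, 0, 0], [0, 0, 0, 0, 0, 0, 0], [0, 0, 0, 0, 0, 0, 0], [0, 0, 0, 0, 0, 0, 0]])

```text
time: 15.15
eef_pos: [516.8, 167.4, 329.7]
tcp_rot: [[-0.0, 0.997, 0.078], [0.0, 0.078, -0.997], [-1.0, -0.0, -0.0]]
wrist_force: [0.3, -0.6, -0.2]
gripper_width: 1.001
```

```bash
python3 - <<'E'
from h import *
np.set_printoptions(precision=3,suppress=True)
s=bot.sense(); print(s['time'],s['eef_pos'],s['tcp_rot'],s['gripper_width']*93,s['wrist_force'],s['joint_positions'])
c=bot.calibration('wrist'); im=snap('wrist','w9.png'); np.save('cal_w9.npy',c,allow_pickle=True)
E
```

```text
15.15 [516.814 167.448 329.714] [[-0.     0.997  0.078]
 [ 0.     0.078 -0.997]
 [-1.    -0.    -0.   ]] 93.06422283804154 [ 0.289 -0.633 -0.226] [0.108 0.309 1.659 0.    1.173 0.03 ]
```

View pics/w9.png

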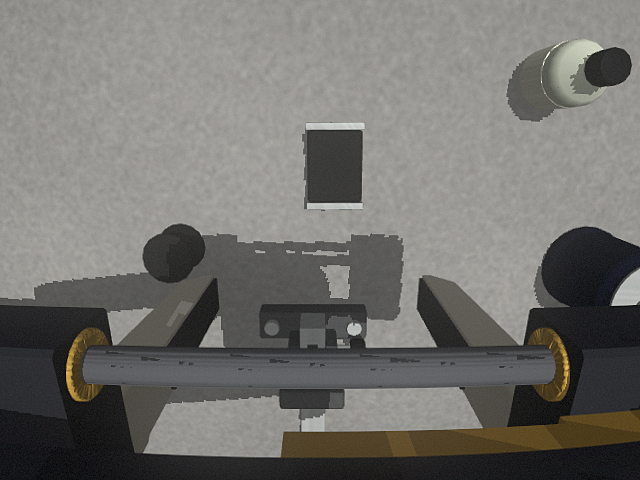

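The mount lies flat and square to the tool, with its top corners at about (306,123), (365,123), (362,209) and (305,208).

```bash
python3 - <<'E'
from h import *
np.set_printoptions(precision=1,suppress=True)
im=cv2.imread('pics/w9.png')[110:225,290:380]
cv2.imwrite('pics/w9z.png',cv2.resize(im,None,fx=5,fy=5,interpolation=cv2.INTER_CUBIC))
c=np.load('cal_w9.npy',allow_pickle=True).item()
S=np.array([atz(c,p,40) for p in [(306,123),(365,123),(362.5,209),(305.5,208.5)]]);print(S,S.mean(0), np.linalg.norm(S-np.roll(S,1,0),axis=1))
E
```

```text
[[502.5 244.8  40. ]
 [542.1 248.   40. ]
 [546.7 188.9  40. ]
 [506.3 186.1  40. ]] [524.4 216.9  40. ] [58.8 39.8 59.2 40.5]
```

View pics/w9z.png

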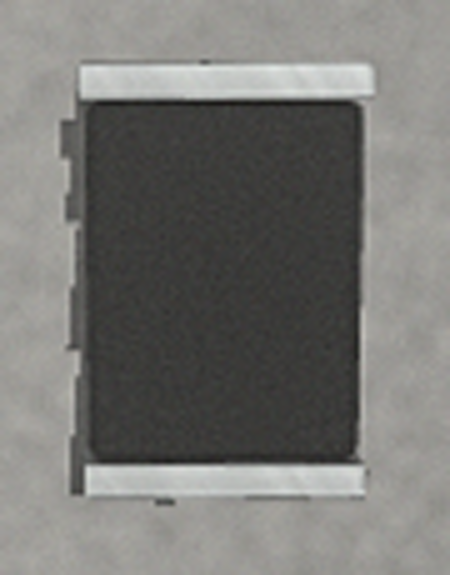

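Request:
drive_tool(steps=[[0, 0, 0, 0.0042, 0.025, -0.01, 0], [0, 0, 0, 0.004, 0.0245, -0.02, 0], [0, 0, 0, 0, 0, -0.04, 0], [0, 0, 0, 0, 0, -0.04, 0], [0, 0, 0, 0, 0, -0.0285, 0], [0, 0, 0, 0, 0, 0, 0], [0, 0, 0, 0, 0, 0, 0], [0, 0, 0, 0, 0, 0, 100]], grip_force=35)

```text
time: 16.2
eef_pos: [525.5, 216.9, 192.6]
tcp_rot: [[0.002, 0.997, 0.078], [0.0, 0.078, -0.997], [-1.0, 0.002, -0.0]]
wrist_force: [-0.3, 1.0, -1.0]
gripper_width: 0.938
```

Request:
drive_tool(steps=[[0, 0, 0, 0, 0, 0, 220], [0, 0, 0, 0, 0, 0, 220], [0, 0, 0, 0, 0, 0, 220], [0, 0, 0, 0, 0, 0, 220], [0, 0, 0, 0, 0, 0, 220], [0, 0, 0, 0, 0, 0.03, 220], [0, 0, 0, 0, 0, 0.05, 220], [0, 0, 0, 0, 0, 0.05, 220]])

```text
time: 17.2
eef_pos: [524.6, 216.6, 321.5]
tcp_rot: [[-0.003, 0.997, 0.078], [-0.001, 0.078, -0.997], [-1.0, -0.003, 0.0]]
wrist_force: [0.8, 0.2, -3.0]
gripper_width: 0.403
```

```bash
python3 - <<'E'
from h import *
np.set_printoptions(precision=3,suppress=True)
s=bot.sense(); print(s['time'],s['eef_pos'],s['tcp_rot'],s['gripper_width']*93,s['wrist_force'])
E
```

```text
17.2 [524.561 216.649 321.539] [[-0.003  0.997  0.078]
 [-0.001  0.078 -0.997]
 [-1.    -0.003  0.   ]] 37.47428147924013 [ 0.845  0.214 -3.009]
```

Request:
drive_tool(steps=[[0, 0, 0, 0, -0.045, 0, 220], [0, 0, 0, -0.0005, -0.055, 0, 220], [0, 0, 0, 0, -0.055, 0, 220], [0, 0, 0, 0, -0.04, 0, 220], [0, 0, 0, 0, 0, 0, 220], [0, 0, 0, 0, 0, 0, 220], [0, 0, 0, 0, 0, 0, 220], [0, 0, 0, 0, 0, 0, 220]])

```text
time: 18.2
eef_pos: [524.4, 22.9, 321.2]
tcp_rot: [[-0.0, 0.997, 0.08], [0.0, 0.08, -0.997], [-1.0, -0.0, -0.0]]
wrist_force: [-1.3, 0.8, -3.4]
gripper_width: 0.407
```

```bash
python3 - <<'E'
from h import *
np.set_printoptions(precision=3,suppress=True)
s=bot.sense(); print(s['time'],s['eef_pos'],s['tcp_rot'],s['gripper_width']*93,s['wrist_force'])
c=bot.calibration('wrist'); im=snap('wrist','w10.png'); np.save('cal_w10.npy',c,allow_pickle=True)
g=cv2.imread('pics/w10.png',0)
for r in (145,155,220,225): print(r,[int(v) for v in g[r,296:345]])
print([int(v) for v in g[190:235,300]],[int(v) for v in g[190:235,350]])
im=cv2.imread('pics/w10.png')[130:280,240:400]
cv2.imwrite('pics/w10z.png',cv2.resize(im,None,fx=4,fy=4,interpolation=cv2.INTER_CUBIC))
E
```

```text
18.2 [524.437  22.858 321.157] [[-0.     0.997  0.08 ]
 [ 0.     0.08  -0.997]
 [-1.    -0.    -0.   ]] 37.862861367445575 [-1.267  0.78  -3.437]
145 [106, 109, 112, 79, 72, 58, 176, 227, 220, 219, 220, 222, 220, 222, 220, 218, 216, 215, 216, 215, 218, 215, 216, 212, 217, 216, 216, 218, 219, 219, 220, 220, 223, 221, 222, 227, 186, 94, 103, 112, 108, 109, 110, 109, 107, 108, 107, 109, 107]
155 [103, 106, 106, 107, 103, 68, 161, 220, 221, 217, 222, 222, 231, 241, 148, 86, 91, 91, 90, 93, 91, 92, 91, 90, 95, 95, 90, 77, 145, 229, 222, 219, 220, 221, 223, 233, 173, 70, 110, 108, 107, 105, 103, 106, 107, 110, 99, 105, 106]
220 [97, 97, 113, 118, 102, 100, 74, 189, 225, 221, 218, 220, 219, 222, 216, 217, 212, 208, 208, 208, 205, 209, 210, 214, 208, 215, 213, 219, 225, 227, 226, 228, 229, 230, 236, 194, 178, 176, 179, 177, 177, 179, 178, 171, 170, 170, 167, 171, 170]
225 [101, 99, 102, 100, 98, 102, 86, 113, 119, 120, 125, 122, 123, 119, 119, 120, 120, 115, 118, 118, 114, 119, 117, 121, 116, 120, 117, 121, 117, 123, 121, 122, 117, 123, 121, 97, 183, 177, 173, 173, 177, 179, 178, 176, 176, 179, 176, 178, 178]
[105, 102, 103, 103, 104, 106, 99, 92, 87, 75, 100, 106, 101, 100, 102, 97, 98, 100, 96, 90, 174, 186, 184, 184, 180, 181, 182, 114, 97, 106, 102, 97, 98, 101, 102, 98, 103, 104, 104, 104, 106, 109, 106, 110, 108] [105, 103, 103, 101, 104, 105, 106, 96, 78, 98, 173, 179, 178, 175, 174, 174, 177, 174, 176, 179, 182, 184, 182, 185, 181, 183, 184, 177, 174, 170, 172, 172, 178, 174, 174, 177, 178, 180, 165, 112, 102, 105, 109, 109, 109]
```

View pics/w10z.png

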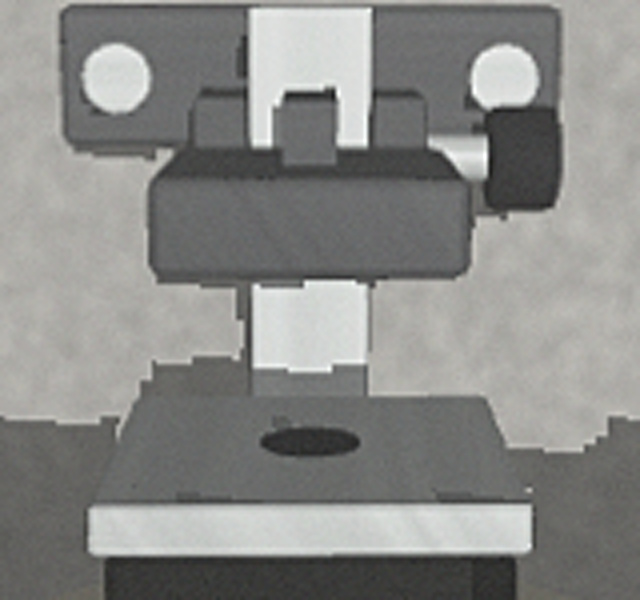

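```bash
python3 - <<'E'
from h import *
np.set_printoptions(precision=2,suppress=True)
c=np.load('cal_w10.npy',allow_pickle=True).item()
for r,l,rr in [(145,301.8,332.5),(220,302.7,331.3)]:
    a,b=atz(c,(l,r),45),atz(c,(rr,r),45);print(r,(a+b)/2,np.linalg.norm(a-b))
print('jaw',[atz(c,p,92) for p in [(278,199.3),(357,199)]])
z=321.2-151.2
a,b=atz(c,(262,255.5),z),atz(c,(373,255.5),z);print(a,b,(a+b)/2,np.linalg.norm(a-b),'ctr',(a+b)/2-30*np.array([-.078,1,0]))
z=321.2-191.2
a,b=atz(c,(273,229.5),z),atz(c,(362,229.5),z);print(a,b,(a+b)/2,np.linalg.norm(a-b),'ctr',(a+b)/2-30*np.array([-.078,1,0]))
E
```

```text
145 [518.54  86.76  45.  ] 19.895754609567636
220 [522.4   37.01  45.  ] 19.419710990912844
jaw [array([499.33,  57.76,  92.  ]), array([542.45,  61.37,  92.  ])]
[501.5   51.28 170.  ] [541.2   54.44 170.  ] [521.35  52.86 170.  ] 39.8192380860098 ctr [523.69  22.86 170.  ]
[501.12  50.58 130.  ] [541.77  53.82 130.  ] [521.44  52.2  130.  ] 40.780161674787884 ctr [523.78  22.2  130.  ]
```

The mount is centred on the bar to within 0.2 mm and the jaw gap is about 7 mm. Descending.

Request:
drive_tool(steps=[[0, 0, 0, 0, 0, -0.02, 220], [0, 0, 0, 0, 0, -0.025, 220], [0, 0, 0, 0, 0, -0.02, 220], [0, 0, 0, 0, 0, -0.011, 220], [0, 0, 0, 0, 0, -0.004, 220], [0, 0, 0, 0, 0, 0, 220], [0, 0, 0, 0, 0, 0, 220], [0, 0, 0, 0, 0, 0, 220]])

```text
time: 19.25
eef_pos: [524.7, 21.7, 241.9]
tcp_rot: [[0.001, 0.997, 0.078], [-0.0, 0.078, -0.997], [-1.0, 0.001, 0.0]]
wrist_force: [-0.3, 0.1, -2.9]
gripper_width: 0.41
```

```bash
python3 - <<'E'
from h import *
np.set_printoptions(precision=3,suppress=True)
s=bot.sense(); print(s['time'],s['eef_pos'],s['tcp_rot'],s['gripper_width']*93,s['wrist_force'])
c=bot.calibration('wrist'); im=snap('wrist','w11.png'); np.save('cal_w11.npy',c,allow_pickle=True)
E
```

```text
19.25 [524.742  21.731 241.853] [[ 0.001  0.997  0.078]
 [-0.     0.078 -0.997]
 [-1.     0.001  0.   ]] 38.162623109644386 [-0.325  0.073 -2.871]
```

View pics/w11.png

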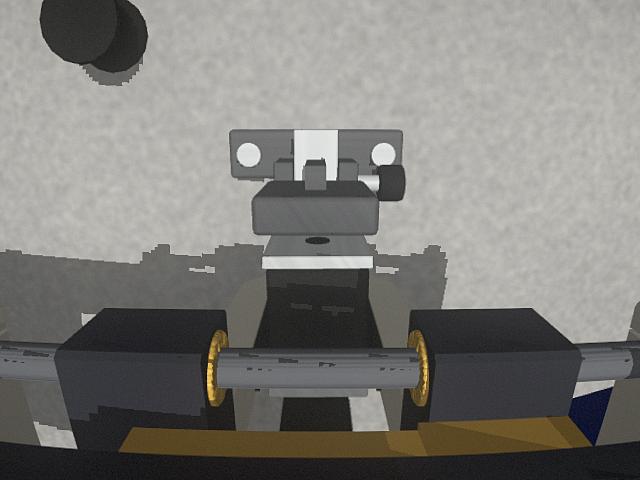

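Request:
drive_tool(steps=[[0, 0, 0, 0, 0, -0.003, 220], [0, 0, 0, 0, 0, -0.002, 220], [0, 0, 0, 0, 0, -0.001, 220], [0, 0, 0, 0, 0, 0, 220], [0, 0, 0, 0, 0, 0, 220], [0, 0, 0, 0, 0, 0, 220], [0, 0, 0, 0, 0, 0, 220], [0, 0, 0, 0, 0, 0, 220]])

```text
time: 20.3
eef_pos: [524.4, 21.8, 236.2]
tcp_rot: [[0.0, 0.997, 0.078], [-0.0, 0.078, -0.997], [-1.0, 0.0, 0.0]]
wrist_force: [-3.1, -0.2, 7.0]
gripper_width: 0.406
```

Contact with the bar shows, with Fz going from -3 to +7 N. I'll release and retreat.

Request:
drive_tool(steps=[[0, 0, 0, 0, 0, 0.0005, 140], [0, 0, 0, 0, 0, 0, 120], [0, 0, 0, 0, 0, 0, 80], [0, 0, 0, 0, 0, 0, 30], [0, 0, 0, 0, 0, 0.01, 0], [0, 0, 0, 0, 0, 0.04, 0], [0, 0, 0, 0, 0, 0.05, 0], [0, 0, 0, 0, 0, 0.04, 0]])

```text
time: 21.3
eef_pos: [524.5, 21.8, 378.5]
tcp_rot: [[0.002, 0.997, 0.078], [-0.0, 0.078, -0.997], [-1.0, 0.002, 0.0]]
wrist_force: [0.6, 0.2, -0.5]
gripper_width: 0.997
```

Request:
drive_tool(steps=[[0, 0, 0, 0, -0.04, 0.02, 0], [0, 0, 0, 0, -0.01, 0, 0], [0, 0, 0, 0, 0, 0, 0], [0, 0, 0, 0, 0, 0, 0], [0, 0, 0, 0, 0, 0, 0], [0, 0, 0, 0, 0, 0, 0], [0, 0, 0, 0, 0, 0, 0], [0, 0, 0, 0, 0, 0, 0]])

```text
time: 22.3
eef_pos: [524.5, -28.1, 395.7]
tcp_rot: [[-0.0, 0.997, 0.078], [0.0, 0.078, -0.997], [-1.0, -0.0, -0.0]]
wrist_force: [0.6, 0.1, 0.4]
gripper_width: 0.999
```

```bash
python3 - <<'E'
from h import *
np.set_printoptions(precision=3,suppress=True)
s=bot.sense(); print(s['time'],s['eef_pos'],s['tcp_rot'],s['gripper_width']*93,s['wrist_force'])
c=bot.calibration('wrist'); im=snap('wrist','w12.png'); np.save('cal_w12.npy',c,allow_pickle=True)
c=bot.calibration('scene')
im=snap('scene','s12.png')[:,:,::-1][160:320,190:390]
cv2.imwrite('pics/s12z.png',cv2.resize(im,None,fx=4,fy=3.7,interpolation=cv2.INTER_CUBIC))
E
```

```text
22.3 [524.542 -28.075 395.685] [[-0.     0.997  0.078]
 [ 0.     0.078 -0.997]
 [-1.    -0.    -0.   ]] 92.91034893764149 [0.555 0.074 0.364]
```

View pics/w12.png

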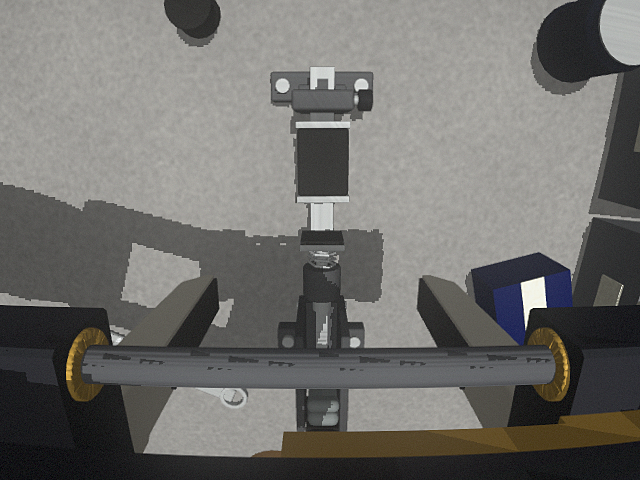

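View pics/s12z.png

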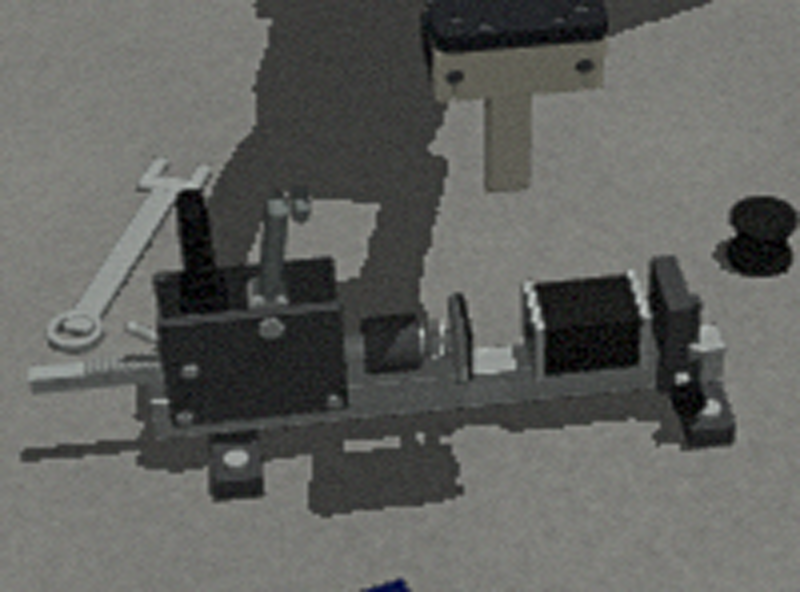

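The mount sits square and centred on the bar at (323,160) in the wrist view, with a small gap to the jaw. Next I'll swing over the handle and trigger with the jaws along the clamp's y.

Request:
drive_tool(steps=[[0, 0, -0.175, 0.0018, -0.017, 0, 0], [0, 0, -0.175, 0.0018, -0.017, 0, 0], [0, 0, -0.175, 0.0018, -0.017, 0, 0], [0, 0, -0.175, 0.0018, -0.017, 0, 0], [0, 0, -0.175, 0.0018, -0.017, 0, 0], [0, 0, -0.175, 0.0018, -0.017, 0, 0], [0, 0, -0.175, 0.0018, -0.017, 0, 0], [0, 0, -0.175, 0.0019, -0.018, 0, 0]])

```text
time: 23.4
eef_pos: [539.1, -165.8, 395.8]
tcp_rot: [[0.0, 0.241, -0.971], [0.0, -0.971, -0.241], [-1.0, -0.0, -0.0]]
wrist_force: [-0.3, 0.2, -0.8]
gripper_width: 0.999
```

Request:
drive_tool(steps=[[0, 0, -0.171, 0, 0, 0, 0], [0, 0, 0, 0, 0, 0, 0], [0, 0, 0, 0, 0, 0, 0], [0, 0, 0, 0, 0, 0, 0], [0, 0, 0, 0, 0, 0, 0], [0, 0, 0, 0, 0, 0, 0], [0, 0, 0, 0, 0, 0, 0], [0, 0, 0, 0, 0, 0, 0]])

```text
time: 24.4
eef_pos: [539.0, -165.2, 395.7]
tcp_rot: [[-0.0, 0.078, -0.997], [0.0, -0.997, -0.078], [-1.0, -0.0, 0.0]]
wrist_force: [1.1, -0.0, -0.7]
gripper_width: 1.001
```

```bash
python3 - <<'E'
from h import *
np.set_printoptions(precision=3,suppress=True)
s=bot.sense(); print(s['time'],s['eef_pos'],s['tcp_rot'],s['joint_positions'])
c=bot.calibration('wrist'); im=snap('wrist','w13.png'); np.save('cal_w13.npy',c,allow_pickle=True)
P=bot.spot_point('trigger_grip','wrist')[:2]; Q=bot.spot_point('handle_grip','wrist')[:2]
print([(p['location'],p['confidence'],atz(c,p['location'],157)) for p in P+Q])
E
```

```text
24.4 [ 539.03  -165.174  395.722] [[-0.     0.078 -0.997]
 [ 0.    -0.997 -0.078]
 [-1.    -0.     0.   ]] [-0.495  0.289  1.516 -0.     1.337  0.998]
[([253.0, 256.7], 0.72, array([ 535.488, -126.367,  157.   ])), ([325.4, 259.3], 0.57, array([ 537.26, -169.57,  157.  ]))]
```

View pics/w13.png

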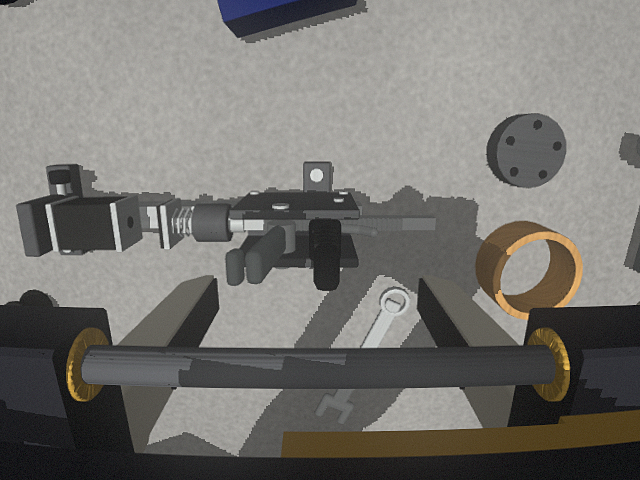

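The view shows the trigger's top at about (258,280) with a hook or bead in front of it at about (234,280). The black handle is at about (326,285), the spanner lies below on the bench, and the mount and jaw are at left. I'll measure clearances.

```bash
python3 - <<'E'
from h import *
np.set_printoptions(precision=1,suppress=True)
im=cv2.imread('pics/w13.png')[150:310,200:370]
cv2.imwrite('pics/w13z.png',cv2.resize(im,None,fx=4.7,fy=3.7,interpolation=cv2.INTER_CUBIC))
c=np.load('cal_w13.npy',allow_pickle=True).item()
for p in [(313,287),(340.5,287),(326,290)]: print('handle182',p,atz(c,p,182))
for p in [(226,283),(243,283),(247,281),(270,281)]: print('trig178',p,atz(c,p,178))
for p in [(217,277),(418,277)]: print('tips210',atz(c,p,210))
E
```

```text
handle182 (313, 287) [ 529.4 -163.   182. ]
handle182 (340.5, 287) [ 530.6 -177.8  182. ]
handle182 (326, 290) [ 528.2 -170.2  182. ]
trig178 (226, 283) [ 526.2 -115.   178. ]
trig178 (243, 283) [ 527.  -124.5  178. ]
trig178 (247, 281) [ 528.4 -126.6  178. ]
trig178 (270, 281) [ 529.4 -139.3  178. ]
tips210 [ 542.6 -117.9  210. ]
tips210 [ 549.8 -210.4  210. ]
```

View pics/w13z.png

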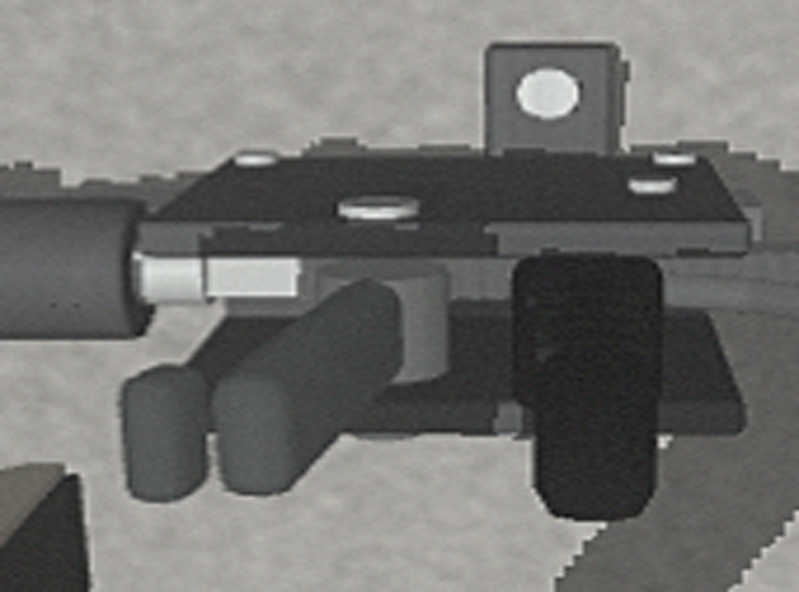

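```bash
python3 - <<'E'
from h import *
np.set_printoptions(precision=1,suppress=True)
for n,(u,v,w,h) in {'scene':(262,225,50,40),'side':(342,200,50,40)}.items():
    im=snap(n,n+'14.png')[:,:,::-1][v-h:v+h,u-w:u+w]
    cv2.imwrite('pics/%s14z.png'%n,cv2.resize(im,None,fx=7,fy=7,interpolation=cv2.INTER_CUBIC))
E
```

```text
(no output)
```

View pics/scene14z.png

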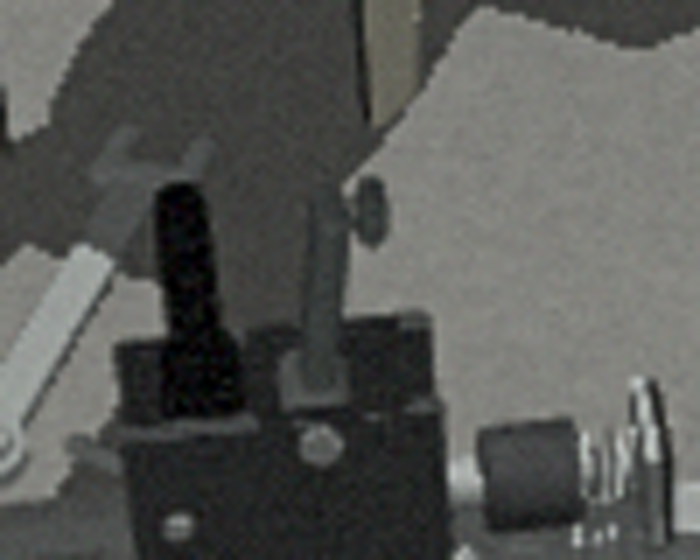

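View pics/side14z.png

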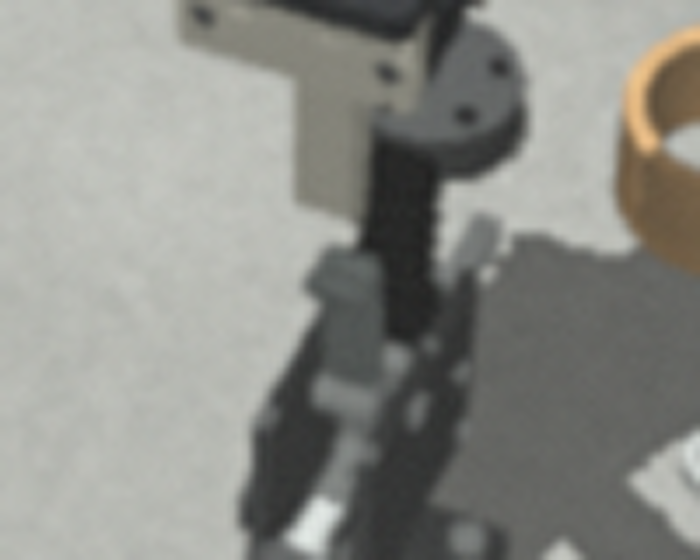

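The trigger's top carries a forward lip, with its front at about y = -115 and handle back at about -178. I'll descend centred between them at about y = -147, with fingertips near z = 152 so the pads meet the lip, and let the arm shift with each squeeze.

Request:
drive_tool(steps=[[0, 0, 0, -0.001, 0.018, 0, 0], [0, 0, 0, 0, 0, -0.02, 0], [0, 0, 0, 0, 0, -0.02, 0], [0, 0, 0, 0, 0, -0.0177, 0], [0, 0, 0, 0, 0, 0, 0], [0, 0, 0, 0, 0, 0, 0], [0, 0, 0, 0, 0, 0, 0], [0, 0, 0, 0, 0, 0, 0]], grip_force=25)

```text
time: 25.65
eef_pos: [538.2, -147.2, 338.7]
tcp_rot: [[0.001, 0.078, -0.997], [-0.001, -0.997, -0.078], [-1.0, 0.001, -0.001]]
wrist_force: [0.4, -0.3, -0.1]
gripper_width: 1.0
```

```bash
python3 - <<'E'
from h import *
np.set_printoptions(precision=3,suppress=True)
s=bot.sense(); print(s['time'],s['eef_pos'],s['wrist_force'])
c=bot.calibration('wrist'); im=snap('wrist','w15.png'); np.save('cal_w15.npy',c,allow_pickle=True)
im=snap('scene','s15.png')[:,:,::-1][170:320,190:390]
cv2.imwrite('pics/s15z.png',cv2.resize(im,None,fx=4,fy=4,interpolation=cv2.INTER_CUBIC))
E
```

```text
25.65 [ 538.157 -147.23   338.744] [ 0.4   -0.271 -0.058]
```

View pics/w15.png

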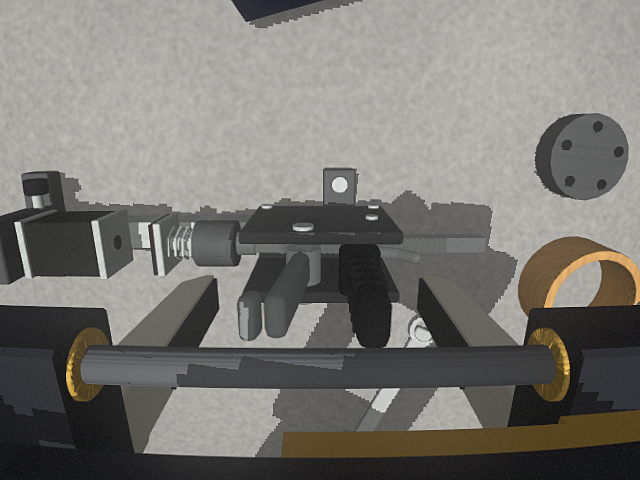

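View pics/s15z.png

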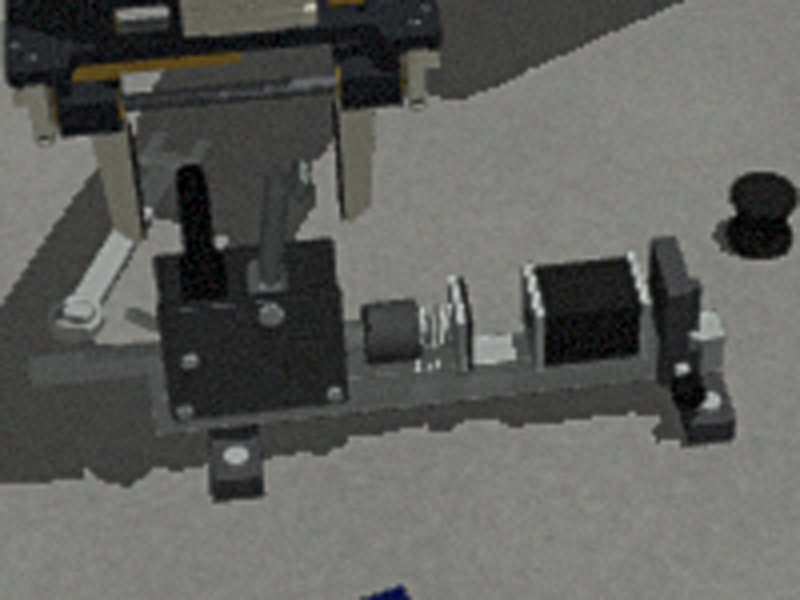

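The fingers straddle handle (373,330) and trigger (285,320) with the lip at (248,315), clear on both sides. I'll measure them once more from here.

```bash
python3 - <<'E'
from h import *
np.set_printoptions(precision=1,suppress=True)
c=np.load('cal_w15.npy',allow_pickle=True).item()
for p in [(355,340),(391,340)]: print('handle182',p,atz(c,p,180))
for p in [(238,330),(261,330),(265,330),(288,330)]: print('trig178',p,atz(c,p,176))
E
```

```text
handle182 (355, 340) [ 530.  -162.8  180. ]
handle182 (391, 340) [ 531.  -177.4  180. ]
trig178 (238, 330) [ 528.5 -114.5  176. ]
trig178 (261, 330) [ 529.3 -124.1  176. ]
trig178 (265, 330) [ 529.4 -125.7  176. ]
trig178 (288, 330) [ 530.2 -135.2  176. ]
```

Request:
drive_tool(steps=[[0, 0, 0, 0.0003, -0.0043, 0, 100], [0, 0, 0, 0.0003, -0.0043, 0, 150], [0, 0, 0, 0.0003, -0.0043, 0, 200], [0, 0, 0, 0, 0, 0, 200], [0, 0, 0, 0, 0, 0, 200], [0, 0, 0, 0, 0, 0, 200], [0, 0, 0, 0, 0, 0, 200], [0, 0, 0, 0, 0, 0, 200]])

```text
time: 26.75
eef_pos: [539.0, -161.3, 338.3]
tcp_rot: [[0.001, 0.078, -0.997], [-0.003, -0.997, -0.078], [-1.0, 0.003, -0.0]]
wrist_force: [-0.8, -5.9, 1.5]
gripper_width: 0.327
```

```bash
cat > look.py <<'E'
import sys
from h import *
t=sys.argv[1]
np.set_printoptions(precision=3,suppress=True)
s=bot.sense(); print(s['time'],s['eef_pos'],s['wrist_force'],s['gripper_width']*93)
im=snap('scene','s%s.png'%t)[:,:,::-1][170:320,190:390]
cv2.imwrite('pics/s%sz.png'%t,cv2.resize(im,None,fx=4,fy=4,interpolation=cv2.INTER_CUBIC))
E
python3 look.py 16
```

```text
26.75 [ 539.022 -161.251  338.309] [-0.811 -5.859  1.483] 30.42728140986377
```

View pics/s16z.png

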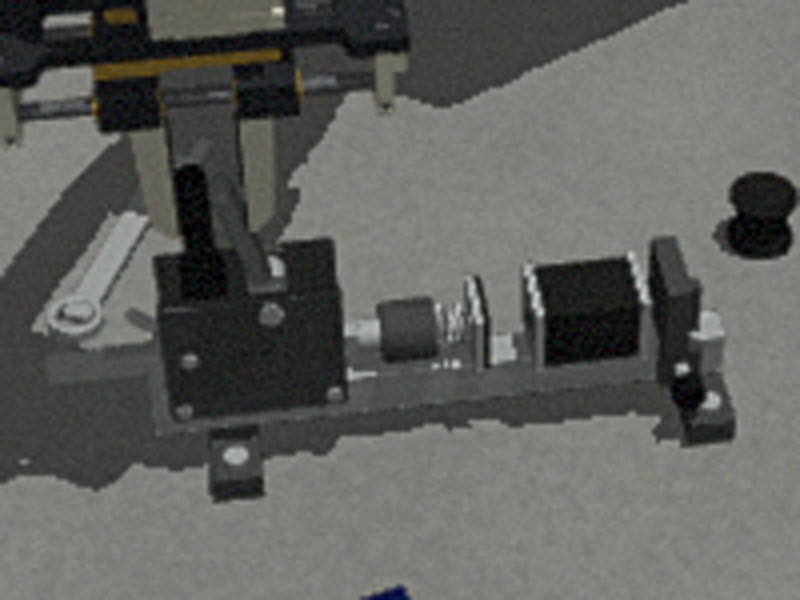

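The first squeeze moved the pad about 8 mm and the trigger is fully back at width 30. Next, release and reset.

Request:
drive_tool(steps=[[0, 0, 0, -0.0003, 0.0043, 0, 0], [0, 0, 0, -0.0003, 0.0043, 0, 0], [0, 0, 0, -0.0003, 0.0043, 0, 0], [0, 0, 0, 0, 0, 0, 0], [0, 0, 0, 0, 0, 0, 0], [0, 0, 0, 0, 0, 0, 0], [0, 0, 0, 0, 0, 0, 0], [0, 0, 0, 0, 0, 0, 0]])

```text
time: 27.8
eef_pos: [538.1, -147.2, 338.0]
tcp_rot: [[-0.0, 0.078, -0.997], [0.0, -0.997, -0.078], [-1.0, -0.0, -0.0]]
wrist_force: [0.2, -0.2, 0.5]
gripper_width: 0.998
```

```bash
python3 look.py 17
```

```text
27.8 [ 538.059 -147.172  338.02 ] [ 0.17  -0.209  0.497] 92.84156320899956
```

View pics/s17z.png

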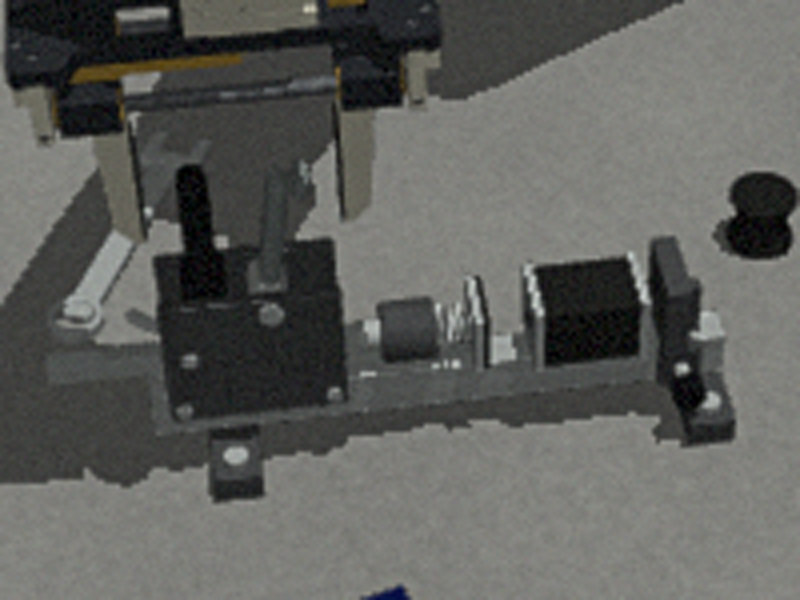

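Request:
drive_tool(steps=[[0, 0, 0, 0.0003, -0.0043, 0, 100], [0, 0, 0, 0.0003, -0.0043, 0, 150], [0, 0, 0, 0.0003, -0.0043, 0, 200], [0, 0, 0, 0, 0, 0, 200], [0, 0, 0, 0, 0, 0, 200], [0, 0, 0, 0, 0, 0, 200], [0, 0, 0, 0, 0, 0, 200], [0, 0, 0, 0, 0, 0, 200]])

```text
time: 28.85
eef_pos: [539.0, -161.3, 338.3]
tcp_rot: [[0.001, 0.078, -0.997], [-0.003, -0.997, -0.078], [-1.0, 0.003, -0.0]]
wrist_force: [-1.3, -4.8, 2.1]
gripper_width: 0.325
```

Request:
drive_tool(steps=[[0, 0, 0, -0.0003, 0.0043, 0, 0], [0, 0, 0, -0.0003, 0.0043, 0, 0], [0, 0, 0, -0.0003, 0.0043, 0, 0], [0, 0, 0, 0, 0, 0, 0], [0, 0, 0, 0, 0, 0, 0], [0, 0, 0, 0, 0, 0, 0], [0, 0, 0, 0, 0, 0, 0], [0, 0, 0, 0, 0, 0, 0]])

```text
time: 29.85
eef_pos: [538.0, -147.2, 338.0]
tcp_rot: [[-0.0, 0.078, -0.997], [0.0, -0.997, -0.078], [-1.0, -0.0, 0.0]]
wrist_force: [-0.0, -0.1, 0.4]
gripper_width: 0.999
```

Request:
drive_tool(steps=[[0, 0, 0, 0.0003, -0.0043, 0, 100], [0, 0, 0, 0.0003, -0.0043, 0, 150], [0, 0, 0, 0.0003, -0.0043, 0, 200], [0, 0, 0, 0, 0, 0, 200], [0, 0, 0, 0, 0, 0, 200], [0, 0, 0, 0, 0, 0, 200], [0, 0, 0, 0, 0, 0, 200], [0, 0, 0, 0, 0, 0, 200]])

```text
time: 30.85
eef_pos: [539.0, -161.3, 338.3]
tcp_rot: [[0.001, 0.078, -0.997], [-0.003, -0.997, -0.078], [-1.0, 0.003, -0.0]]
wrist_force: [-1.2, -5.2, 1.5]
gripper_width: 0.325
```

```bash
python3 look.py 18
```

```text
30.85 [ 539.022 -161.262  338.327] [-1.206 -5.229  1.508] 30.179669151941695
```

View pics/s18z.png

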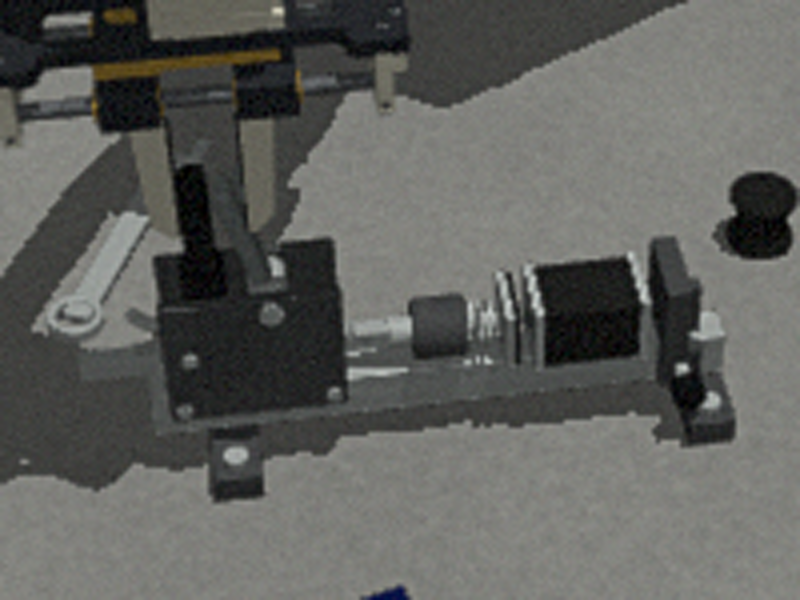

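Request:
drive_tool(steps=[[0, 0, 0, -0.0003, 0.0043, 0, 0], [0, 0, 0, -0.0003, 0.0043, 0, 0], [0, 0, 0, -0.0003, 0.0043, 0, 0], [0, 0, 0, 0, 0, 0, 0], [0, 0, 0, 0, 0, 0, 0], [0, 0, 0, 0, 0, 0, 0], [0, 0, 0, 0, 0, 0, 0], [0, 0, 0, 0, 0, 0, 0]])

```text
time: 31.9
eef_pos: [538.0, -147.2, 338.0]
tcp_rot: [[-0.0, 0.078, -0.997], [0.0, -0.997, -0.078], [-1.0, -0.0, 0.0]]
wrist_force: [-0.3, 0.3, -0.3]
gripper_width: 1.0
```

Request:
drive_tool(steps=[[0, 0, 0, 0.0003, -0.0043, 0, 100], [0, 0, 0, 0.0003, -0.0043, 0, 150], [0, 0, 0, 0.0003, -0.0043, 0, 200], [0, 0, 0, 0, 0, 0, 200], [0, 0, 0, 0, 0, 0, 200], [0, 0, 0, 0, 0, 0, 200], [0, 0, 0, 0, 0, 0, 200], [0, 0, 0, 0, 0, 0, 200]])

```text
time: 32.9
eef_pos: [539.0, -161.2, 338.3]
tcp_rot: [[0.001, 0.078, -0.997], [-0.003, -0.997, -0.078], [-1.0, 0.003, -0.0]]
wrist_force: [-0.1, -5.3, 1.3]
gripper_width: 0.323
```

Request:
drive_tool(steps=[[0, 0, 0, -0.0003, 0.0043, 0, 0], [0, 0, 0, -0.0003, 0.0043, 0, 0], [0, 0, 0, -0.0003, 0.0043, 0, 0], [0, 0, 0, 0, 0, 0, 0], [0, 0, 0, 0, 0, 0, 0], [0, 0, 0, 0, 0, 0, 0], [0, 0, 0, 0, 0, 0, 0], [0, 0, 0, 0, 0, 0, 0]])

```text
time: 33.9
eef_pos: [538.0, -147.2, 338.0]
tcp_rot: [[-0.0, 0.078, -0.997], [0.0, -0.997, -0.078], [-1.0, -0.0, 0.0]]
wrist_force: [-1.6, 0.7, 0.3]
gripper_width: 1.004
```

Request:
drive_tool(steps=[[0, 0, 0, 0.0003, -0.0043, 0, 100], [0, 0, 0, 0.0003, -0.0043, 0, 150], [0, 0, 0, 0.0003, -0.0043, 0, 200], [0, 0, 0, 0, 0, 0, 200], [0, 0, 0, 0, 0, 0, 200], [0, 0, 0, 0, 0, 0, 200], [0, 0, 0, 0, 0, 0, 200], [0, 0, 0, 0, 0, 0, 200]])

```text
time: 34.9
eef_pos: [539.0, -161.3, 338.4]
tcp_rot: [[0.001, 0.077, -0.997], [-0.003, -0.997, -0.077], [-1.0, 0.003, -0.0]]
wrist_force: [-0.4, -5.6, 1.3]
gripper_width: 0.326
```

```bash
python3 look.py 19
```

```text
34.9 [ 539.006 -161.277  338.364] [-0.356 -5.601  1.342] 30.312013271720048
```

View pics/s19z.png

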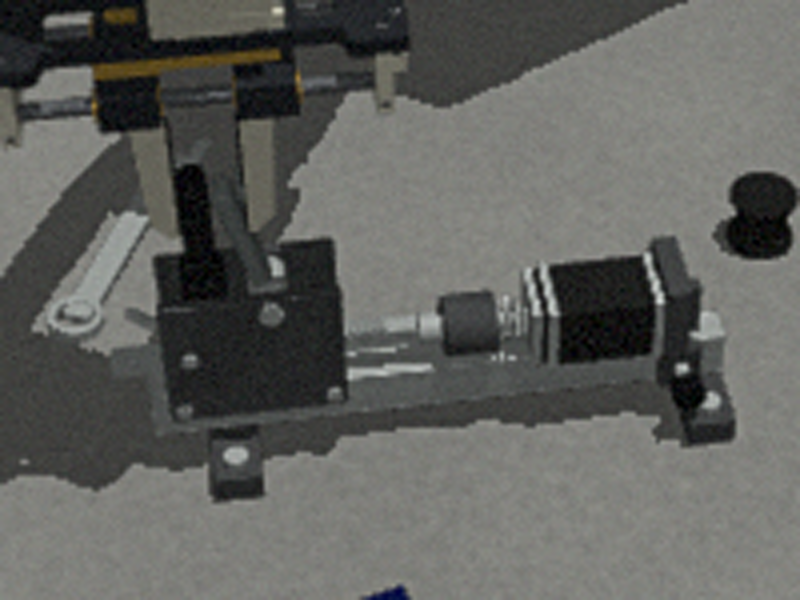

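The mount has been pushed up to the jaw and the spring gap is about 28 px, nearly unchanged. One more pump, then I'll look.

Request:
drive_tool(steps=[[0, 0, 0, -0.0003, 0.0043, 0, 0], [0, 0, 0, -0.0003, 0.0043, 0, 0], [0, 0, 0, -0.0003, 0.0043, 0, 0], [0, 0, 0, 0, 0, 0, 0], [0, 0, 0, 0, 0, 0, 0], [0, 0, 0, 0, 0, 0, 0], [0, 0, 0, 0, 0, 0, 0], [0, 0, 0, 0, 0, 0, 0]])

```text
time: 35.95
eef_pos: [538.1, -147.2, 338.0]
tcp_rot: [[-0.0, 0.078, -0.997], [0.0, -0.997, -0.078], [-1.0, -0.0, 0.0]]
wrist_force: [0.6, -0.3, -0.3]
gripper_width: 0.998
```

Request:
drive_tool(steps=[[0, 0, 0, 0.0003, -0.0043, 0, 100], [0, 0, 0, 0.0003, -0.0043, 0, 150], [0, 0, 0, 0.0003, -0.0043, 0, 200], [0, 0, 0, 0, 0, 0, 200], [0, 0, 0, 0, 0, 0, 200], [0, 0, 0, 0, 0, 0, 200], [0, 0, 0, 0, 0, 0, 200], [0, 0, 0, 0, 0, 0, 200]])

```text
time: 36.95
eef_pos: [539.0, -161.3, 338.4]
tcp_rot: [[0.001, 0.077, -0.997], [-0.003, -0.997, -0.077], [-1.0, 0.003, -0.0]]
wrist_force: [-1.8, -5.0, 3.2]
gripper_width: 0.325
```

```bash
python3 look.py 20; python3 - <<'E'
import cv2,numpy as np
r=[]
for t in (15,16,18,19,20):
    im=cv2.imread('pics/s%d.png'%t)[225:270,270:375]
    r.append(cv2.resize(im,None,fx=5,fy=2.5,interpolation=cv2.INTER_CUBIC))
cv2.imwrite('pics/cmp20.png',np.vstack(r))
E
```

```text
36.95 [ 539.003 -161.307  338.442] [-1.813 -4.979  3.19 ] 30.195671894583423
```

View pics/cmp20.png

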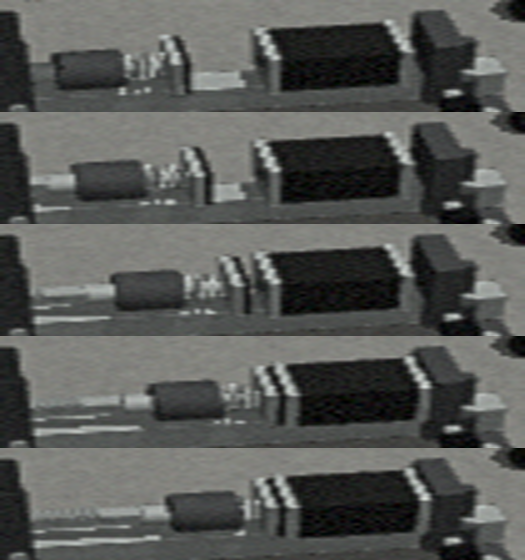

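```bash
python3 - <<'E'
from h import *
r=[]
for t in (15,19,20):
    im=cv2.imread('pics/s%d.png'%t)[232:268,285:335]
    r.append(cv2.resize(im,None,fx=14,fy=5.4,interpolation=cv2.INTER_CUBIC))
cv2.imwrite('pics/cmp20b.png',np.vstack(r))
im=snap('side','d20.png')[:,:,::-1]
a=cv2.imread('pics/side14.png')
f=lambda i:cv2.resize(i[210:320,285:365],None,fx=5,fy=5,interpolation=cv2.INTER_CUBIC)
cv2.imwrite('pics/d20z.png',np.hstack([f(a),f(im)]))
E
```

```text
(no output)
```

View pics/cmp20b.png

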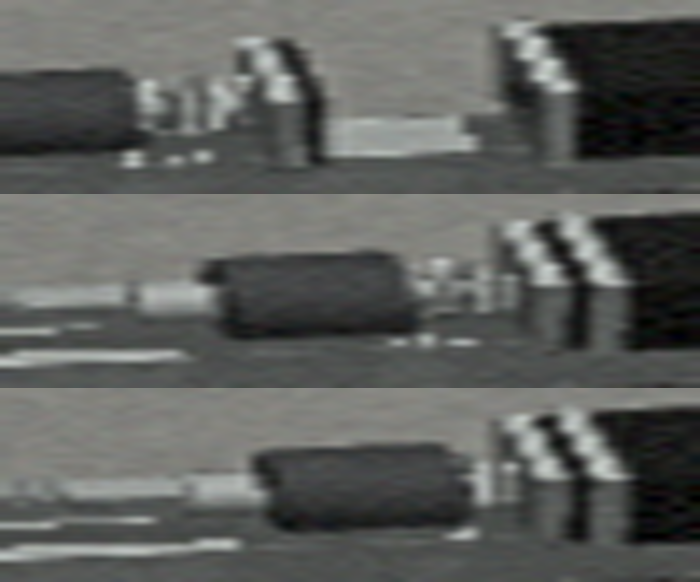

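View pics/d20z.png

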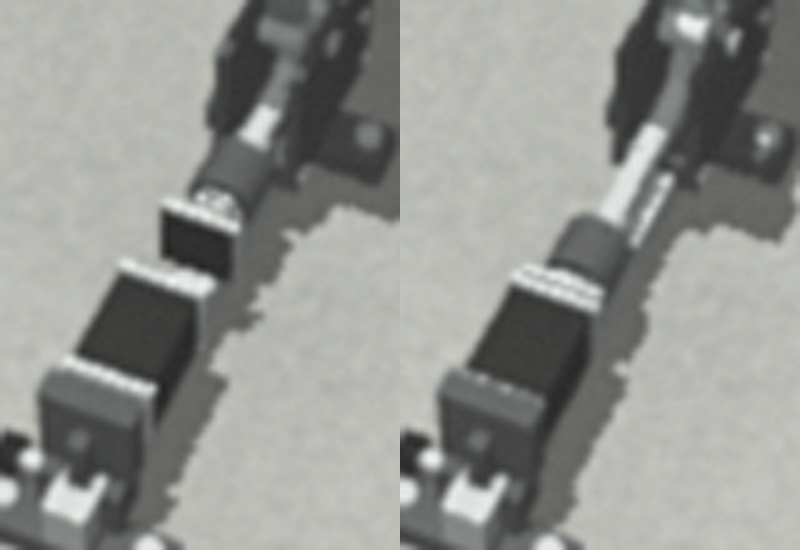

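```bash
python3 - <<'E'
from h import *
c=bot.calibration('scene')
for z,x in ((65,0),(82,17),(48,17)):
    q=[np.array([528.3-.078*y+x,-31.2+y*.997,z]) for y in (-45,-30,-10,0,20,32,40)]
    p=proj(c,q); print(z,[(round(float((u-285)*14),0),round(float(v),1)) for u,v in p])
E
```

```text
65 [(60.0, 252.2), (162.0, 251.4), (297.0, 250.3), (364.0, 249.8), (499.0, 248.7), (579.0, 248.1), (632.0, 247.7)]
82 [(62.0, 252.1), (166.0, 251.3), (304.0, 250.2), (372.0, 249.7), (510.0, 248.6), (592.0, 247.9), (646.0, 247.5)]
48 [(69.0, 263.9), (171.0, 263.1), (306.0, 262.0), (373.0, 261.5), (507.0, 260.4), (588.0, 259.7), (641.0, 259.3)]
```

```bash
python3 - <<'E'
import cv2
for t,r in ((15,254),(15,250),(19,252),(19,250),(20,250),(20,248)):
    g=cv2.imread('pics/s%d.png'%t,0); print(t,r,[int(v) for v in g[r,285:335]])
E
python3 - <<'E'
from h import *
import sys
s=bot.sense(); print(s['time'],s['wrist_force'],s['gripper_width']*93)
for n in ('scene','side'):
    L=bot.spot_point('pad_face',n); print(n,[(l['location'],l['confidence']) for l in L[:1]])
    L=bot.spot_point('mount',n); print(n,[(l['location'],l['confidence'],atz(bot.calibration(n),l['location'],45)) for l in L[:1]])
E
```

```text
15 254 [57, 53, 58, 60, 58, 61, 60, 56, 59, 63, 106, 72, 68, 123, 87, 161, 73, 93, 70, 67, 87, 63, 34, 124, 160, 170, 179, 159, 152, 161, 161, 161, 161, 85, 79, 82, 66, 48, 58, 94, 91, 21, 2, 21, 21, 7, 21, 11, 13, 11]
15 250 [67, 70, 65, 70, 73, 66, 73, 69, 64, 81, 178, 129, 76, 139, 87, 150, 173, 95, 64, 139, 170, 89, 30, 102, 129, 128, 127, 123, 125, 122, 122, 119, 127, 136, 132, 99, 44, 30, 53, 90, 91, 36, 9, 23, 10, 7, 18, 19, 3, 11]
19 252 [102, 118, 155, 153, 140, 134, 123, 120, 122, 101, 150, 149, 144, 142, 143, 89, 44, 59, 57, 64, 61, 55, 53, 59, 58, 57, 55, 58, 61, 55, 79, 93, 88, 76, 128, 100, 109, 52, 76, 93, 74, 18, 82, 90, 75, 22, 12, 9, 25, 27]
19 250 [130, 150, 157, 158, 157, 160, 157, 156, 155, 103, 172, 174, 176, 178, 177, 103, 53, 74, 67, 61, 66, 68, 67, 65, 65, 71, 65, 62, 63, 89, 140, 104, 114, 87, 143, 93, 114, 63, 69, 80, 71, 22, 62, 87, 65, 14, 17, 18, 14, 15]
20 250 [138, 115, 139, 116, 139, 159, 152, 157, 159, 157, 157, 158, 156, 121, 171, 173, 174, 171, 108, 53, 66, 69, 65, 65, 71, 67, 63, 65, 64, 65, 67, 62, 55, 63, 173, 99, 111, 62, 65, 80, 67, 20, 56, 83, 72, 28, 8, 10, 19, 9]
20 248 [130, 127, 127, 125, 134, 124, 130, 130, 130, 135, 132, 141, 124, 148, 152, 155, 161, 162, 86, 43, 74, 73, 73, 75, 71, 72, 73, 73, 66, 69, 71, 73, 71, 131, 173, 98, 108, 59, 133, 163, 111, 37, 114, 182, 138, 46, 23, 26, 20, 19]
37.05 [-1.16201444 -5.80210009  2.4513928 ] 30.07968113476804
scene [([351.8, 266.1], 0.68)]
scene [([340.5, 255.8], 0.56, array([530.5711855 ,  30.27479184,  45.        ]))]
side [([315.3, 272.5], 0.57)]
side [([309.9, 284.3], 0.63, array([530.92570796,  19.80410908,  45.        ]))]
```

The pad travelled about 39.5 mm and the cup about 49–50 mm, so the spring is in about 9–10.5 mm of 22. The mount is tight on the jaw and the trigger is held fully squeezed, so I'm handing in.

```bash
python3 - <<'E'
from station import bot
print(bot.close_job()); 
E
```

```text
the job is handed in; nothing more can be done
None
```

I set the mount on the bar, pumped the trigger six full squeezes, and handed the job in at about 37 s of the 67 s with the trigger still held squeezed.

**Setback:** on the first try I left only about 2 mm of gap. The mount caught the tail jaw's top edge and swung about 48° in the grip, with about 13 N on the wrist. I lifted clear, laid it flat on open bench, regrasped it and placed it again with about 7 mm of gap.

**Placing:** just before lowering, the mount was centred on the bar to about 0.2 mm by the wrist camera. It was square to the bar, and I let go of it.

**Pumping:** only the trigger moved the pad. The fingers met the lip on top of the trigger, not the plain front face. Each squeeze closed to about 30 mm over handle and trigger.

**Last checks:**
- **Mount:** the pictures show it flat between the pad and the tail jaw with its steel ends facing them.
- **Spring:** it gave about 9–10.5 mm of 22 (roughly 13–15 N). A rougher estimate from the jaw's measured position gave about 8 mm.
- **Hold:** the wrist force was about 6 N.
- **Disagreement:** the detection network's last mount positions from the two cameras differed by about 10 mm along the bar, at low confidence, so I relied on the picture edges.
- **Other things:** nothing else on the bench looked moved in the views I looked at; I did not measure each item.

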